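# Build the test sieve stack on the shaker

## Robot

A 6-joint arm with a two-finger parallel gripper is mounted at the origin on a cart in front of the work surface, level with it; the furniture and walls round the work are solid. World frame = base frame: x ahead of the robot, y to its left, z up, the work surface at z = 0. Lengths are in m, angles in degrees, forces in N, time in s.
With the tool pointing down it reaches from about 0.375 to 0.975 m from the base axis. Payload 3.8 kg.
Tool frame: the origin (TCP) lies at the centre of the arm's flange, where the gripper is bolted on; the fingertips stand 166 mm ahead of it and the grasp point (between the pads) lies bot.pinch_z ahead of it (bot.pinch_z is the distance from the TCP to the grasp point, in m); y points along the fingers, x is the direction in which the jaws open and shut, and the axes are right-handed (so a half turn about y gives the same grasp; the last joint's range is limited). The gripper opens to 88 mm and grips with 3 to 60 N. Pads are 18 mm wide; open, the fingers measure 123 mm over their backs; the gripper's body (75 mm by 187 mm) begins 45 mm behind the grasp point.
Start: joints at [-77.114, 15.12, 91.902, -0, 72.978, -2.114], TCP at [0.175, -0.652, 0.405] pointing down, gripper open.
Joint ranges: [-150.88, 150.88], [-54.13, 125.18], [17.81, 147.31], [-75.09, 255.09], [0, 152.58], [-146.25, 146.25]. Speed limits (degrees/s): [147.25, 147.25, 180, 180, 180, 180].

## Interface

Orientations are given as [roll, pitch, yaw] about the fixed x, y, z axes, in that order (R = Rz(yaw) Ry(pitch) Rx(roll)).
In Python, from workcell import readout, viewer, order, bot gives the robot as it stands. The module is installed in compiled form; this text tells all that it offers.
- The arm moves only by the shell command python3 -m pendant 'ROWS' [OPENING] [FORCE]. ROWS is JSON, a list that holds one entry, the list of rows, each a list of 6 numbers: the shift along the world's x, y, z normalised to -1 to 1, where 1 is 0.5 m, then the turn, a rotation vector about the world's x, y, z normalised to -1 to 1, where 1 is 180 degrees. In form: [[[dx, dy, dz, rx, ry, rz], ...]]. A call has 1 to 5 rows; each row shifts and turns the commanded pose from where the row before left it; what a row does not reach is not made up. A row lasts 1/8 s, in which the tool goes at most 62.5 mm and 10.7 degrees, less where a joint would pass 70% of its speed; a pose out of reach is approached as far as the arm can. A call with a number of a shift or a turn outside -1 to 1 is refused whole. A call with a gripper value outside its range is refused whole. OPENING is the opening, from -1 (shut) to 1 (fully open), set as the call begins (- or left out, the last holds). The fingers move at their own pace and stop on an object; FORCE is the grip in N (left out, the last holds). Time passes only in rows, so rows that do not move let the fingers close. It gives the time, the measured TCP pose, the force and the opening at its end, in the units of the state.
- readout.read_state(): the state, without advancing time (a new reading comes with each control period).
- viewer.capture(name): name is "side" or "top"; returns the picture (480x640x3 uint8, red, green, blue); there is no depth.
- viewer.get_calibration(name): a dict with "vertical_fov" (degrees; the focal length in pixels is half the picture's height over the tangent of half this angle, whatever the lens; pixels are square), "cx", "cy" (the principal point, pixels), "rvec" (rotation vector, rad) and "tvec" (3), from world to camera coordinates, as OpenCV has them. Camera axes: x right, y down, z forward; pixel columns grow to the right and rows downward; lengths in m; the calibration is good to about 2 mm. A picture is of the moment at which its call begins. get_calibration takes no time and is no camera call.
- order.finish_job(): hands the job in, once; it reports no verdict.
The state is a dict: "time": time; "joint_pos": joint angles; "joint_velocities": joint speeds; "tau": joint torques, N m; "eef_pos": TCP position; "eef_rot": TCP orientation; "contact_force": force on the tool from outside, world axes, zero at the start; "wrist_torque": the same for the moment, N m; "width": opening from 0.0 (shut) to 1.0 (fully open).
Only numpy, scipy, OpenCV 4.12 (cv2) and the standard library are available. Lean on these libraries where they do the work, as an engineer would, in place of code of your own. Each camera call takes 0.05 s, during which the arm holds its last target.

## Task

Get the sieve shaker ready for a run: seat the steel receiver pan in the ring on the shaker, then build the sieves up on it with the fine red one directly on the pan, the medium yellow one between the fine and the coarse, and the coarse blue one on top, and close the stack with the lid. Every part must sit fully home and level in the one below it; leave the sample jar, the glass beaker and the timer standing where they are.

Things in the scene. Friction and masses are not known exactly. Their poses are not given: they have to be found in the camera images.
- shaker_seat (a point): Where the stack stands: a fixed, low white shaker (150 x 140 mm, 38 mm high) bearing a round aluminium plate (104 mm wide, top at 50 mm) with a dark steel ring upright in its middle: 60 mm outside, 54 mm bore, 16 mm high. Point: centre of the ring's mouth, level with its rim, 66 mm above the bench; z up. A seated part's underside is 8 mm below it.
- receiver_pan_center (a point): Loose bare steel pan with a closed floor and no mesh, 60 mm in diameter, 32 mm high, shaped like the sieves: bore 54 mm, straight outer wall from 8 mm above the underside to the rim, below it a skirt tapering from 50.6 to 44 mm, which drops into the shaker's ring until the shoulder rests on its rim. Point: on the axis, 16 mm above the underside; z up. 65 to 125 g.
- fine_sieve_center (a point): Loose sieve with a red frame, 60 mm in diameter, 32 mm high; inside, 16 mm below its open rim, a very fine, nearly closed grey mesh. Straight outer wall from 8 mm above the underside to the rim (bore 54 mm); below it a steel skirt tapering from 50.6 to 44 mm, which drops into the rim of the part below until the shoulder rests on it: stacked parts are 24 mm apart. Point: on the axis, 16 mm above the underside; z up. 60 to 110 g.
- medium_sieve_center (a point): Loose sieve with a yellow frame, 60 mm in diameter, 32 mm high; inside, 16 mm below its open rim, a medium mesh of 2.7 mm pitch. Straight outer wall from 8 mm above the underside to the rim (bore 54 mm); below it a steel skirt tapering from 50.6 to 44 mm, which drops into the rim of the part below until the shoulder rests on it: stacked parts are 24 mm apart. Point: on the axis, 16 mm above the underside; z up. 60 to 110 g.
- coarse_sieve_center (a point): Loose sieve with a blue frame, 60 mm in diameter, 32 mm high; inside, 16 mm below its open rim, a wide open mesh of 5.4 mm pitch. Straight outer wall from 8 mm above the underside to the rim (bore 54 mm); below it a steel skirt tapering from 50.6 to 44 mm, which drops into the rim of the part below until the shoulder rests on it: stacked parts are 24 mm apart. Point: on the axis, 16 mm above the underside; z up. 60 to 110 g.
- lid_knob (a point): Loose steel lid, a disc 60 mm in diameter with the same 8 mm tapered skirt below and an upright black knob on top to lift it by, 18 mm in diameter, from 14 to 39 mm above the lid's underside. Point: in the knob, on the axis, 28 mm above the lid's underside; z up. The disc's shoulder, 8 mm above the underside, rests on the top sieve's rim when home. 50 to 95 g.
- jar_center (a point): Bystander: clear sample jar with dark powder and a red screw lid, 68 mm in diameter, 94 mm high. The point is on the axis at half height.
- beaker_center (a point): Bystander: empty glass beaker, 71 mm wide over its spout, 82 mm high. The point is on the axis at half height.
- timer_center (a point): Bystander: white bench timer with three keys, 35 x 62 x 62 mm, standing. The point is its centre.

How it is judged:
By the outcome, as a careful person would: the job done as asked, in the order asked, and still so for the second after the job is handed in, with the robot touching nothing.
It also fails if it takes over 128 s, if anything falls off the work surface, if the arm or the gripper's body presses on something with over 40 N, if the wrist force passes 120 N, or if a joint passes its speed limit or range.

## Working session

There is one attempt and no reset: what is moved stays moved. The work goes in short steps, Python scripts to look and compute and a shell command to move; the robot and the scene stay as the last step left them, time stands still between calls to the robot, and variables do not carry over. Pictures are saved under pics/ and viewed, and the job is handed in when it is done.

```bash
mkdir -p pics; cat > h.py <<'E'
import numpy as np,cv2
from workcell import readout, viewer, order, bot
def cal(n):
    c=viewer.get_calibration(n); f=240/np.tan(np.radians(c["vertical_fov"])/2)
    K=np.array([[f,0,c["cx"]],[0,f,c["cy"]],[0,0,1.]]); R=cv2.Rodrigues(np.array(c["rvec"],float))[0]; t=np.array(c["tvec"],float).ravel()
    return K,R,t
def proj(n,p):
    K,R,t=cal(n); q=K@(R@np.array(p,float)+t); return q[:2]/q[2]
def ray(n,u,v):
    K,R,t=cal(n); d=R.T@np.linalg.solve(K,[u,v,1.]); return -R.T@t,d/np.linalg.norm(d)
def plane(n,u,v,z):
    o,d=ray(n,u,v); return o+d*(z-o[2])/d[2]
def shot(n,name):
    im=viewer.capture(n); cv2.imwrite(f"pics/{name}.png",im[:,:,::-1]); return im
E
python3 - <<'E'
from h import *
for n in("side","top"):
    shot(n,n+"0"); c=viewer.get_calibration(n); print(n,c); print("cam",ray(n,320,240))
print(bot.pinch_z); print(readout.read_state())
E
```

```text
side {'vertical_fov': 45.46976783361459, 'cx': 318.7313347759227, 'cy': 233.39826079751407, 'rvec': array([ 1.992845  , -0.07091928,  0.07512241]), 'tvec': array([-0.57791864,  0.08651098,  1.2552397 ])}
cam (array([ 0.46981625, -1.1531014 ,  0.60558292]), array([ 0.08748676,  0.90306292, -0.42050378]))
top {'vertical_fov': 45.5452618615619, 'cx': 322.8023310053187, 'cy': 247.34518840050907, 'rvec': array([ 2.13957169, -2.17281727,  0.17607697]), 'tvec': array([0.00360524, 0.59354387, 1.19876011])}
cam (array([0.41665608, 0.02042322, 1.27094993]), array([ 0.1552696 , -0.01619786, -0.98773933]))
0.1473
{'time': 0.1, 'joint_pos': array([-7.71153625e+01,  1.51660170e+01,  9.19726210e+01, -3.31764742e-04,
        7.29790517e+01, -2.11341448e+00]), 'joint_velocities': array([ 0.08600283, -0.10446856, -0.26212329,  0.08373185, -0.12562328,
        0.01319951]), 'tau': array([ 3.98421871e-04, -5.03619504e+01, -3.58073330e+01,  7.31474929e-02,
        2.33692245e-02, -5.78367212e-05]), 'eef_pos': array([ 0.17461889, -0.65170611,  0.40350598]), 'eef_rot': array([-89.99597669,   0.11762131, -75.00184647]), 'contact_force': array([-0.0033397 ,  0.15699037, -0.45256933]), 'wrist_torque': array([-0.03104765, -0.01492383,  0.00903313]), 'width': 1.0011150814399847}
```

View pics/side0.png

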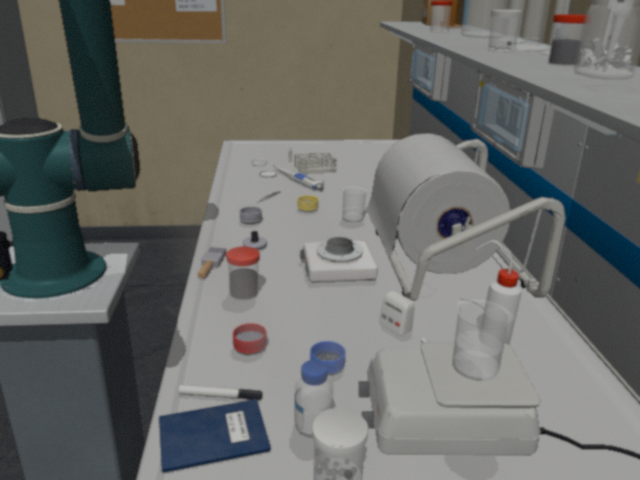

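View pics/top0.png

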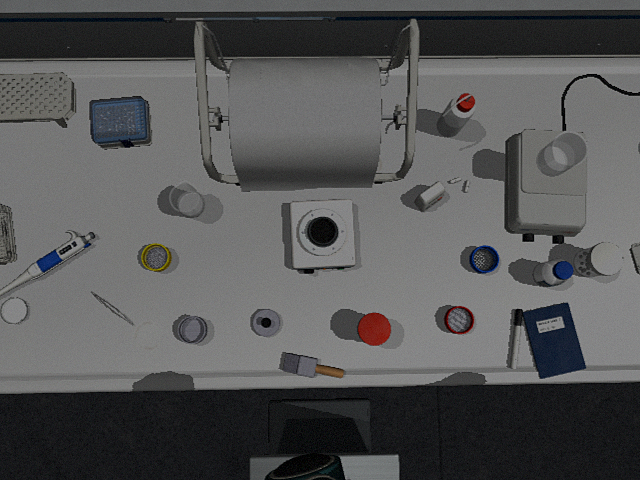

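```bash
cat >> h.py <<'E'
def ell(mask,minA=60):
    cs,_=cv2.findContours(mask.astype(np.uint8)*255,cv2.RETR_EXTERNAL,cv2.CHAIN_APPROX_NONE)
    return [cv2.fitEllipse(cv2.convexHull(c)) for c in cs if cv2.contourArea(c)>minA and len(c)>8]
E
python3 - <<'E'
from h import *
im=cv2.imread("pics/top0.png"); hsv=cv2.cvtColor(im,cv2.COLOR_BGR2HSV)
H,S,V=cv2.split(hsv)
for nm,m,box in [("yel",(H>20)&(H<35)&(S>120),(130,180,230,285)),("blu",(H>105)&(H<130)&(S>120),(460,510,235,285)),("red",((H<8)|(H>172))&(S>120),(430,485,295,345)),("jar",((H<8)|(H>172))&(S>120),(340,410,300,355))]:
    b=np.zeros_like(m); b[box[2]:box[3],box[0]:box[1]]=1
    for e in ell(m&b): 
        u,v=e[0]; z=.094 if nm=="jar" else .032
        p=plane("top",u,v,z); o,_=ray("top",u,v)
        K,_,_=cal("top"); print(nm,np.round(e[0],1),np.round(e[1],1),np.round(p,4),"diam",np.round(np.array(e[1])/K[0,0]*(o[2]-z)*1000,1))
def crop(n,x0,x1,y0,y1,s,name): cv2.imwrite(f"pics/{name}.png",cv2.resize(cv2.imread(f"pics/{n}.png")[y0:y1,x0:x1],None,fx=s,fy=s,interpolation=cv2.INTER_CUBIC))
crop("top0",130,390,180,360,3,"c1"); crop("top0",370,570,180,360,4 and 3,"c2"); crop("side0",190,440,150,390,2,"c3")
E
```

```text
yel [155.8 257. ] [27.8 30.5] [0.5789 0.3573 0.032 ] diam [60.2 66. ]
blu [483.9 259. ] [27.7 29.3] [ 0.5641 -0.3591  0.032 ] diam [60.  63.5]
red [458.8 319.8] [27.8 29.5] [ 0.4329 -0.2969  0.032 ] diam [60.2 63.9]
jar [374.  328.7] [32.4 32.8] [ 0.4168 -0.1061  0.094 ] diam [66.8 67.6]
```

View pics/c1.png

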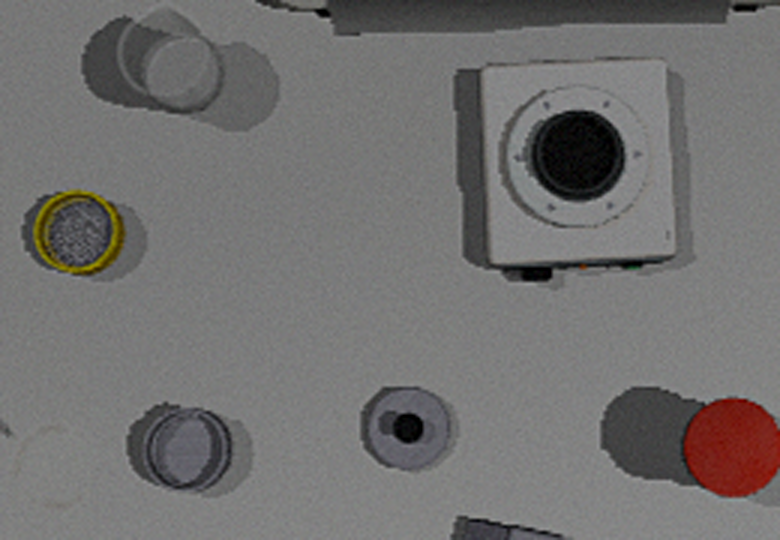

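View pics/c3.png

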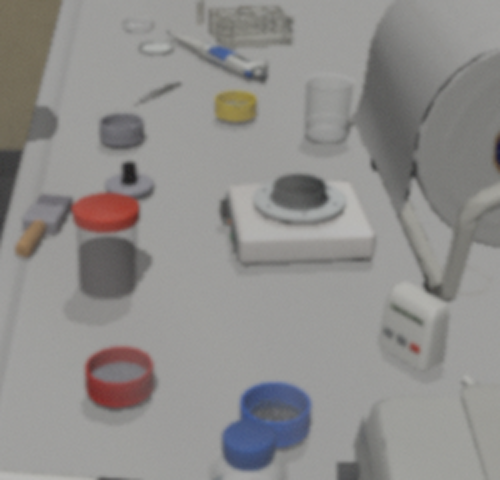

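```bash
python3 - <<'E'
from h import *
im=cv2.imread("pics/top0.png"); g=cv2.cvtColor(im,cv2.COLOR_BGR2GRAY)
K,_,_=cal("top")
def rep(nm,e,z):
    u,v=e[0];p=plane("top",u,v,z);o,_=ray("top",u,v)
    print(nm,np.round(e[0],1),np.round(p,4),"diam",np.round(np.array(e[1])/K[0,0]*(o[2]-z)*1000,1),"reach",round(np.hypot(p[0],p[1]),3))
for nm,box,z,th in [("ringdark",(300,345,210,255),.066,55),("ringdark",(300,345,210,255),.066,70),("knob",(255,278,310,335),.039,30)]:
    m=np.zeros(g.shape,bool);x0,x1,y0,y1=box;m[y0:y1,x0:x1]=g[y0:y1,x0:x1]<th
    for e in ell(m,15): rep(nm,e,z)
# pan/outer circles by Hough on upscaled
for nm,(cx,cy),z,rr in [("pan",(193,329),.032,(12.5,16)),("yel",(156,257),.032,(12.5,16)),("blu",(484,259),.032,(12.5,16)),("red",(459,320),.032,(12.5,16)),("lid",(266,322),.014,(12.5,16))]:
    c=cv2.resize(g[cy-25:cy+25,cx-25:cx+25],None,fx=8,fy=8,interpolation=cv2.INTER_CUBIC); c=cv2.GaussianBlur(c,(0,0),4)
    r=cv2.HoughCircles(c,cv2.HOUGH_GRADIENT_ALT,1,30,param1=60,param2=.5,minRadius=int(rr[0]*8-10),maxRadius=int(rr[1]*8))
    if r is not None:
        for q in r[0][:3]:
            u,v=cx-25+(q[0]-3.5)/8,cy-25+(q[1]-3.5)/8; rep(nm,((u,v),(2*q[2]/8,)),z)
for nm,z,uv in [("drumlow front",.1,(312,189)),("jar",.094,(374,328.7)),("timer",.062,(433,192)),("beaker base",.0,(191.5,204)),("bottle",.15,(562,270)),("cup",.1,(604,259)),("brush",.02,(300,362)),("rail",.3,(410,183)),("railL",.3,(207,183))]:
    print(nm,np.round(plane("top",*uv,z),3))
for z in (.1,.2,.3): print(z,plane("top",312,189,z).round(3),proj("side",plane("top",312,189,z)).round())
def crop(n,x0,x1,y0,y1,s,name): cv2.imwrite(f"pics/{name}.png",cv2.resize(cv2.imread(f"pics/{n}.png")[y0:y1,x0:x1],None,fx=s,fy=s,interpolation=cv2.INTER_CUBIC))
crop("side0",280,580,120,380,2.6,"c4")
E
```

```text
ringdark [322.1 231.4] [ 0.6247 -0.0041  0.066 ] diam [63.4 65.2] reach 0.625
ringdark [322.  231.4] [ 0.6247 -0.0039  0.066 ] diam [63.3 66.7] reach 0.625
knob [265.6 322.1] [0.4347 0.119  0.039 ] diam [20.3 20.9] reach 0.451
drumlow front [0.709 0.016 0.1  ]
jar [ 0.417 -0.106  0.094]
timer [ 0.709 -0.247  0.062]
beaker base [0.703 0.289 0.   ]
bottle [ 0.526 -0.478  0.15 ]
cup [ 0.552 -0.59   0.1  ]
brush [0.349 0.047 0.02 ]
rail [ 0.668 -0.155  0.3  ]
railL [0.672 0.199 0.3  ]
0.1 [0.709 0.016 0.1  ] [376. 223.]
0.2 [0.684 0.017 0.2  ] [368. 181.]
0.3 [0.659 0.017 0.3  ] [359. 136.]
```

View pics/c4.png

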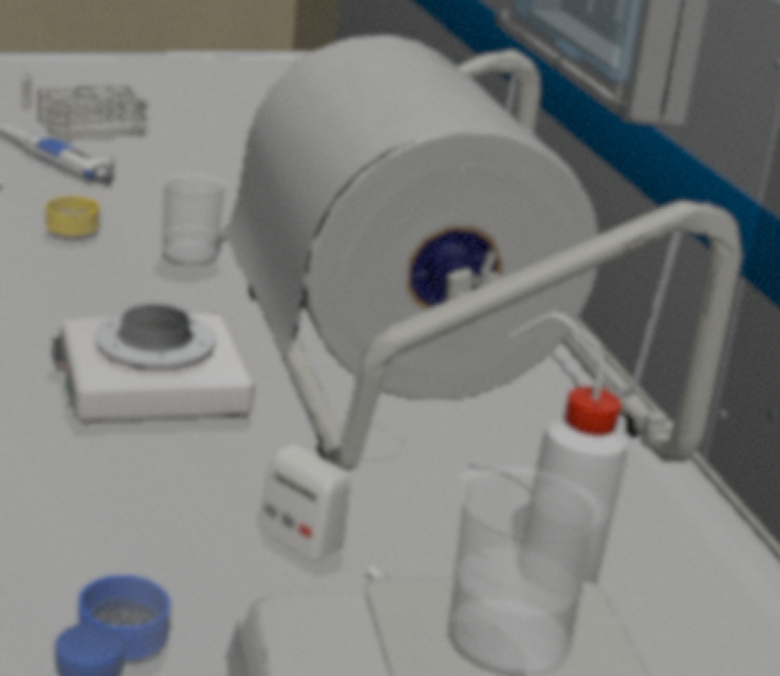

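View pics/c2.png

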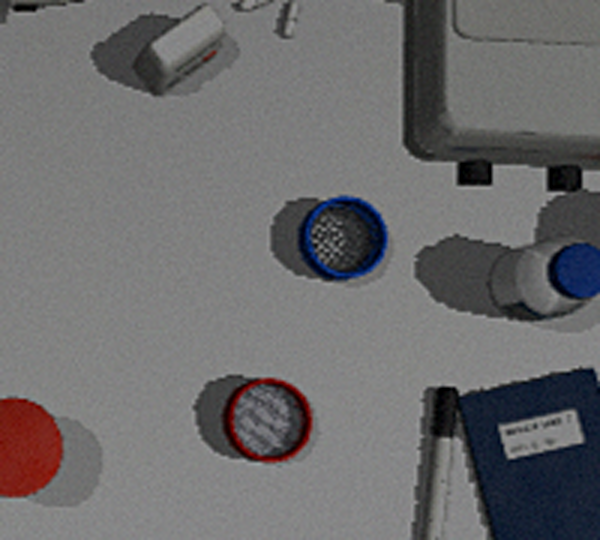

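```bash
python3 - <<'E'
from h import *
y=plane("top",382,110,.2)[1]; print("yface",y, plane("top",232,110,.2)[1])
for uv in [(305,270),(597,220),(450,135),(430,397),(455,268),(310,300),(345,180)]:
    o,d=ray("side",280+uv[0]/2.6,120+uv[1]/2.6); print(uv,(o+d*(y-o[1])/d[1]).round(3))
for uv in [(375,355),(690,215)]:
    for yy in (-.13,-.16,-.19):
        o,d=ray("side",280+uv[0]/2.6,120+uv[1]/2.6); print(uv,(o+d*(yy-o[1])/d[1]).round(3))
E
```

```text
yface -0.12311909573804836 0.17075826839346836
(305, 270) [ 0.723 -0.123  0.159]
(597, 220) [ 0.948 -0.123  0.197]
(450, 135) [ 0.824 -0.123  0.266]
(430, 397) [ 0.834 -0.123  0.046]
(455, 268) [ 0.841 -0.123  0.158]
(310, 300) [ 0.729 -0.123  0.133]
(345, 180) [ 0.748 -0.123  0.231]
(375, 355) [ 0.783 -0.13   0.088]
(375, 355) [ 0.774 -0.16   0.103]
(375, 355) [ 0.765 -0.19   0.118]
(690, 215) [ 1.018 -0.13   0.203]
(690, 215) [ 1.002 -0.16   0.215]
(690, 215) [ 0.986 -0.19   0.226]
```

```bash
python3 - <<'E'
from h import *
im=cv2.imread("pics/side0.png"); hsv=cv2.cvtColor(im,cv2.COLOR_BGR2HSV); H,S,V=cv2.split(hsv)
print("pan",plane("top",193.2,329.7,.032).round(4))
# silhouettes in side: centre column of blob & predicted
P={"yel":(.5802,.360),"blu":(.5645,-.361),"red":(.433,-.2985)}
for nm,m,box in [("yel",(H>18)&(H<35)&(S>90),(290,330,185,220)),("blu",(H>105)&(H<130)&(S>90),(305,350,335,362)),("red",((H<8)|(H>172))&(S>90),(225,275,315,360))]:
    b=np.zeros_like(m); b[box[2]:box[3],box[0]:box[1]]=1
    ys,xs=np.where(m&b); print(nm,"blob u",xs.min(),xs.max(),(xs.min()+xs.max())/2,"v",ys.min(),ys.max())
    c=P[nm]
    a=np.radians(np.arange(0,360,5)); pts=np.array([proj("side",(c[0]+.03*np.cos(t),c[1]+.03*np.sin(t),z)) for t in a for z in(.008,.032)])
    print("  pred",pts.min(0).round(1),pts.max(0).round(1))
for nm,c,z0,z1,r in [("pan",plane("top",193.2,329.7,.032),.008,.032,.03),("knob",(.4347,.119),.014,.039,.009),("ring",(.6247,-.004),.05,.066,.03)]:
    a=np.radians(np.arange(0,360,5)); pts=np.array([proj("side",(c[0]+r*np.cos(t),c[1]+r*np.sin(t),z)) for t in a for z in(z0,z1)])
    print(nm,"pred",pts.min(0).round(1),pts.max(0).round(1))
def crop(n,x0,x1,y0,y1,s,name): cv2.imwrite(f"pics/{name}.png",cv2.resize(cv2.imread(f"pics/{n}.png")[y0:y1,x0:x1],None,fx=s,fy=s,interpolation=cv2.INTER_NEAREST))
crop("side0",230,370,195,265,5.5,"c5")
crop("top0",170,350,205,350,4,"c6")
E
```

```text
pan [0.4212 0.2741 0.032 ]
yel blob u 298 317 307.5 v 196 210
  pred [297.6 194.5] [318.9 210. ]
blu blob u 309 344 326.5 v 342 361
  pred [309.9 340. ] [345.8 373.2]
red blob u 233 265 249.0 v 324 353
  pred [232.9 322.3] [267.5 353.2]
pan pred [239.6 206.1] [262.4 222.9]
knob pred [251.2 229.9] [258.9 242.4]
ring pred [325.8 235.9] [352.8 253.9]
```

View pics/c5.png

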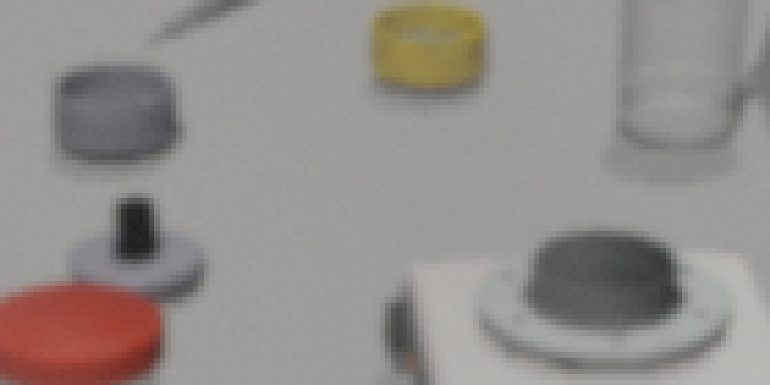

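View pics/c6.png

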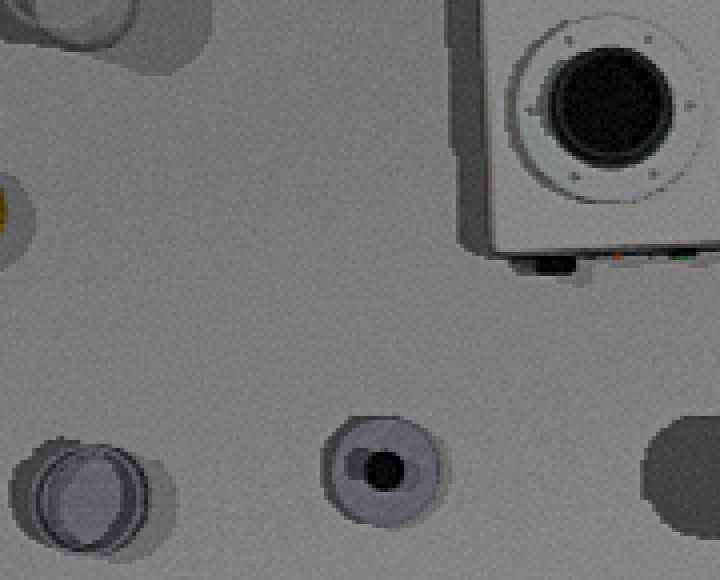

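```bash
python3 -m pendant '[[[0.068,0.1,0,0,0,-0.0278],[0.068,0.1,0,0,0,-0.0278],[0.068,0.1,0,0,0,-0.0278],[0.068,0.1,0,0,0,0],[0.068,0.1,0,0,0,0]]]' 1 25
python3 -m pendant '[[[0.068,0.1,0,0,0,0],[0.068,0.1,0,0,0,0],[0.068,0.1,0,0,0,0],[0,0.1,0,0,0,0],[0,0.1,0,0,0,0]]]'
python3 - <<'E'
from h import *
shot("side","s1");shot("top","t1")
E
```

```text
time: 0.72
eef_pos: [0.3453, -0.4001, 0.4043]
eef_rot: [-90.0, 0.0, -90.0]
contact_force: [1.4, -0.3, 0.3]
width: 0.999
time: 1.35
eef_pos: [0.4467, -0.1502, 0.4042]
eef_rot: [-90.0, 0.0, -90.0]
contact_force: [0.6, -0.3, -0.0]
width: 1.004
```

View pics/s1.png

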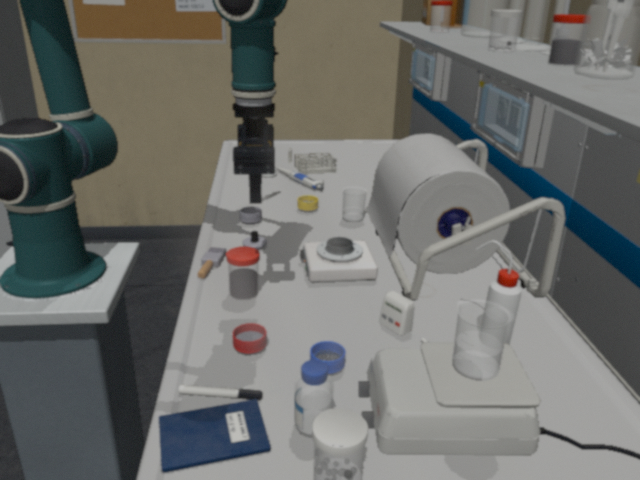

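View pics/t1.png

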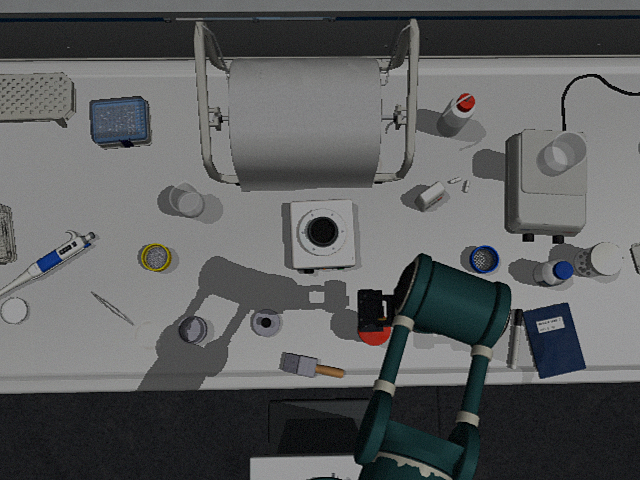

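```bash
python3 -m pendant '[[[0,0.12,0,0,0,0],[0,0.12,0,0,0,0],[0,0.12,0,0,0,0],[0,0.12,0,0,0,0],[0,0.12,-0.03,0,0,0]]]'
python3 -m pendant '[[[-0.025,0.12,-0.03,0,0,0],[-0.025,0.12,-0.06,0,0,0],[0,0.008,-0.06,0,0,0],[0,0,-0.06,0,0,0],[0,0,0,0,0,0]]]'
python3 - <<'E'
from h import *
shot("side","s2");shot("top","t2")
E
```

```text
time: 2.08
eef_pos: [0.4472, 0.1494, 0.3909]
eef_rot: [-89.8, 0.0, -90.0]
contact_force: [0.9, -1.1, 0.4]
width: 1.0
time: 2.7
eef_pos: [0.4218, 0.2654, 0.2845]
eef_rot: [-90.3, -0.2, -90.0]
contact_force: [0.4, 0.4, 0.1]
width: 0.998
```

View pics/s2.png

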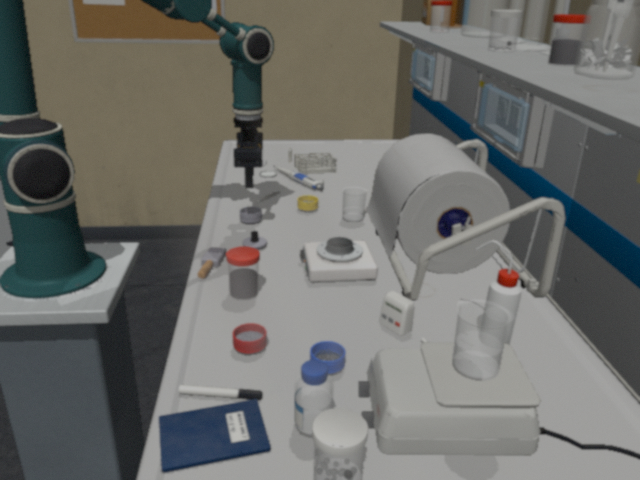

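View pics/t2.png

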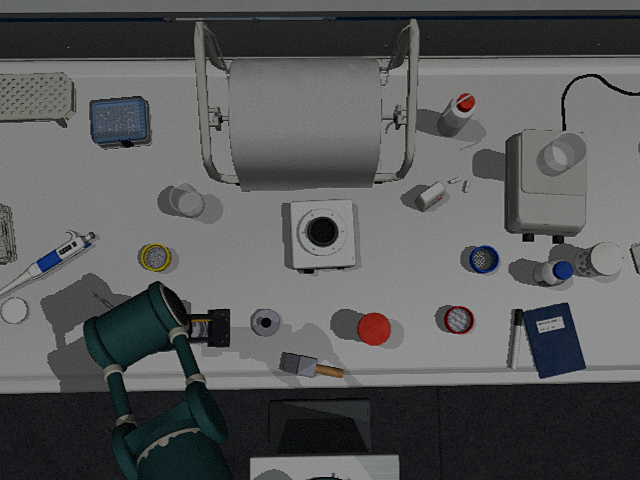

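```bash
python3 -c "
from h import *
print(proj('side',(.4218,.2654,.1185)))"
python3 -m pendant '[[[0,0.017,-0.06,0,0,0],[0,0,-0.06,0,0,0],[0,0,-0.06,0,0,0],[0,0,-0.038,0,0,0],[0,0,0,0,0,0]]]'
```

```text
[250.14587507 180.47238917]
time: 3.42
eef_pos: [0.4233, 0.2745, 0.1785]
eef_rot: [-90.0, -0.0, -90.1]
contact_force: [-0.8, 0.3, -0.1]
width: 0.999
```

```bash
python3 -m pendant '[[[-0.003,0,-0.005,0,0,0],[0,0,0,0,0,0],[0,0,0,0,0,0],[0,0,0,0,0,0],[0,0,0,0,0,0]]]' -1 25
python3 -m pendant '[[[0,0,0,0,0,0],[0,0,0,0,0,0]]]'
```

```text
time: 4.05
eef_pos: [0.422, 0.2753, 0.177]
eef_rot: [-89.9, 0.1, -90.0]
contact_force: [-0.3, 1.0, 5.7]
width: 0.674
time: 4.3
eef_pos: [0.422, 0.2754, 0.177]
eef_rot: [-89.9, 0.1, -90.0]
contact_force: [-0.7, 0.5, 6.4]
width: 0.673
```

```bash
python3 -m pendant '[[[0,0,0.02,0,0,0],[0,0,0.02,0,0,0],[0,0,0.06,0,0,0],[0,0,0.1,0,0,0],[0,0,0,0,0,0]]]'
python3 - <<'E'
from h import *
s=readout.read_state(); print(s["eef_pos"],s["contact_force"])
shot("side","s3");shot("top","t3")
im=cv2.imread("pics/side0.png")
im=cv2.imread("pics/s3.png"); cv2.imwrite("pics/s3c.png",cv2.resize(im[60:260,190:390],None,fx=3,fy=3,interpolation=cv2.INTER_CUBIC))
E
```

```text
time: 4.92
eef_pos: [0.4233, 0.276, 0.2808]
eef_rot: [-89.5, 0.3, -90.0]
contact_force: [-0.1, -0.3, -0.2]
width: 0.679
[0.42327007 0.27595155 0.28076165] [-0.13654663 -0.26465428 -0.23079548]
```

View pics/s3c.png

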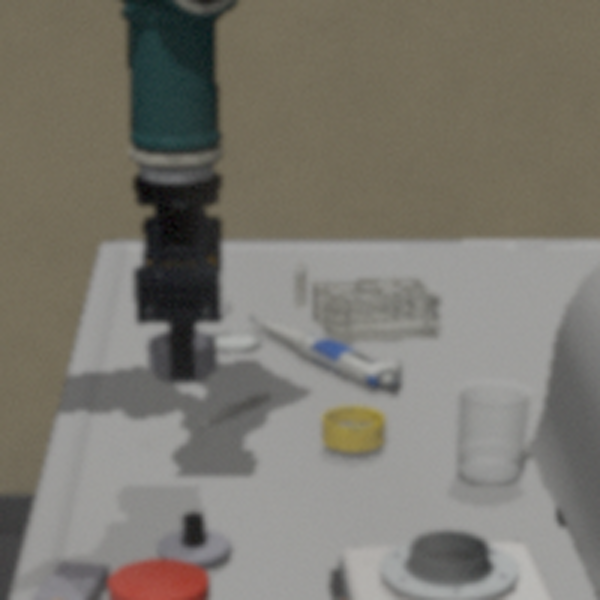

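View pics/t3.png

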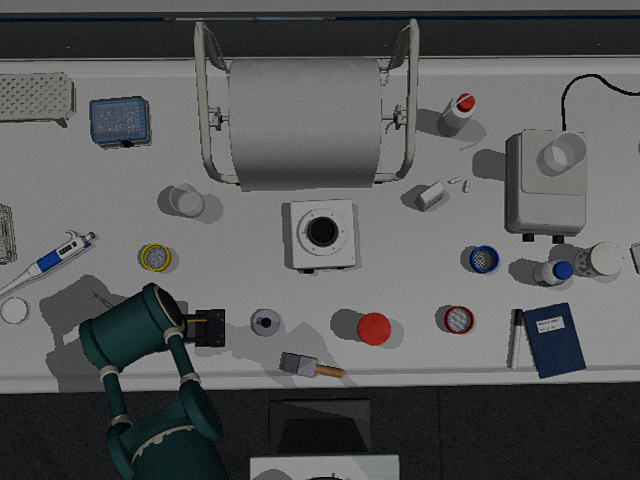

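```bash
python3 -m pendant '[[[0.0675,-0.0935,0.02,0,0,0],[0.0675,-0.0935,0.02,0,0,0],[0.0675,-0.0935,0,0,0,0],[0.0675,-0.0935,0,0,0,0],[0.0675,-0.0935,0,0,0,0]]]'
python3 -m pendant '[[[0.06,-0.0935,0,0,0,0],[0,0,0,0,0,0]]]'
python3 - <<'E'
from h import *
s=readout.read_state(); print(s["eef_pos"],s["eef_rot"],s["joint_pos"])
shot("side","s4");shot("top","t4")
im=cv2.imread("pics/s4.png"); cv2.imwrite("pics/s4c.png",cv2.resize(im[60:300,240:480],None,fx=2.5,fy=2.5,interpolation=cv2.INTER_CUBIC))
E
```

```text
time: 5.65
eef_pos: [0.5899, 0.0394, 0.2935]
eef_rot: [-90.2, 0.0, -90.0]
contact_force: [-0.5, 0.3, -0.1]
width: 0.681
time: 5.9
eef_pos: [0.6209, -0.0089, 0.2935]
eef_rot: [-90.2, -0.0, -90.3]
contact_force: [-0.8, 0.2, -0.7]
width: 0.678
[ 0.62092386 -0.00888739  0.29351919] [-9.01580515e+01 -3.51342379e-02 -9.02624625e+01] [-3.10599971e+00  1.45483828e+01  1.04900628e+02 -4.92261138e-02
  6.07071126e+01  8.71806548e+01]
```

View pics/s4c.png

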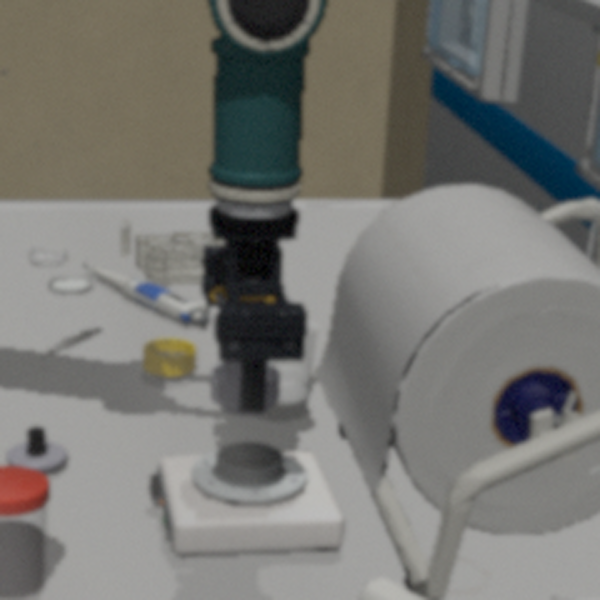

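View pics/t4.png

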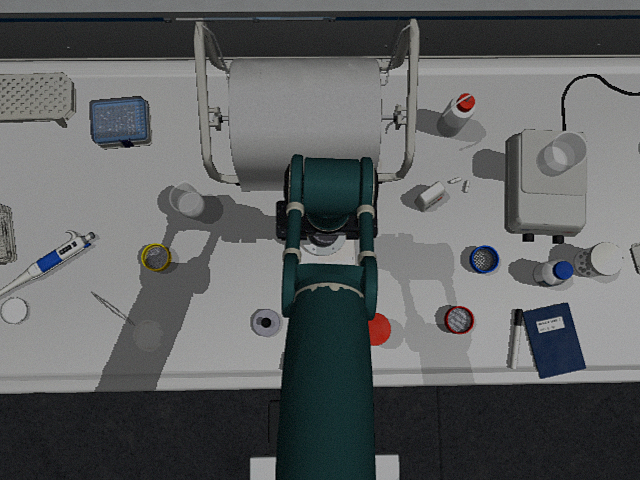

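```bash
python3 - <<'E'
from h import *
im=cv2.imread("pics/s4.png"); cv2.imwrite("pics/s4d.png",cv2.resize(im[190:265,310:380],None,fx=8,fy=8,interpolation=cv2.INTER_NEAREST))
im=cv2.imread("pics/s3.png"); cv2.imwrite("pics/s3d.png",cv2.resize(im[155:195,225:280],None,fx=10,fy=10,interpolation=cv2.INTER_NEAREST))
for n,p,du in[("s4",(.621,-.009,.2935),0),("s3",(.4233,.276,.2808),0)]:
    print(n,"finger",proj("side",np.array(p)-[0,.04,.166]).round(1))
    for z in(.008,.032):
        a=np.radians(np.arange(0,360,5)); c=np.array(p)-[0,0,.177]
        pts=np.array([proj("side",(c[0]+.03*np.cos(t),c[1]+.03*np.sin(t),c[2]+z)) for t in a]); print(z,pts.min(0).round(1),pts.max(0).round(1))
E
```

```text
s4 finger [341.2 224.2]
0.008 [325.2 213. ] [352.7 223.6]
0.032 [325.5 202.9] [353.2 213.2]
s3 finger [250.5 185.6]
0.008 [239.3 177.9] [262.4 185.4]
0.032 [239.  169.2] [262.3 176.5]
```

View pics/s4d.png

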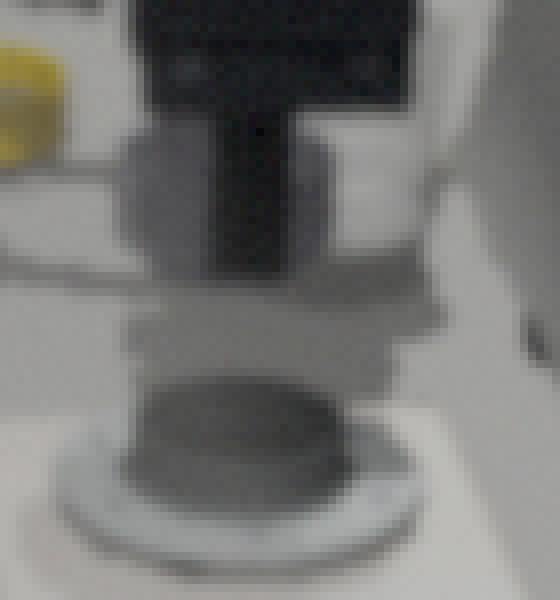

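View pics/s3d.png

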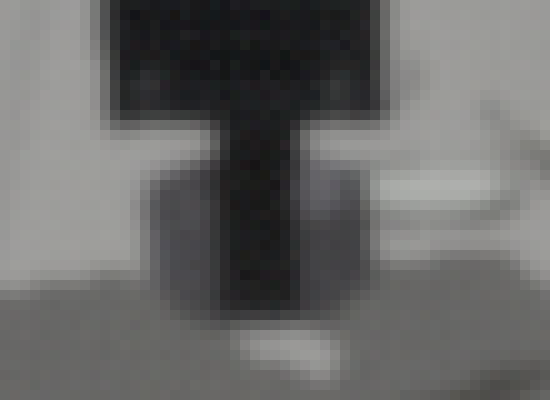

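```bash
python3 -m pendant '[[[0.014,0.009,-0.02,0,0,0],[0,0,-0.04,0,0,0.0015],[0,0,-0.03,0,0,0],[0,0,0,0,0,0]]]'
python3 - <<'E'
from h import *
s=readout.read_state(); print(s["eef_pos"],s["eef_rot"],s["contact_force"],s["wrist_torque"])
shot("side","s5");im=cv2.imread("pics/s5.png"); cv2.imwrite("pics/s5d.png",cv2.resize(im[190:265,310:380],None,fx=8,fy=8,interpolation=cv2.INTER_NEAREST))
E
```

```text
time: 6.5
eef_pos: [0.6256, -0.0005, 0.248]
eef_rot: [-90.3, 0.0, -89.7]
contact_force: [0.5, -0.1, -1.1]
width: 0.677
[ 6.25627434e-01 -4.93757558e-04  2.48022831e-01] [-9.02924225e+01  1.13056663e-02 -8.96894286e+01] [ 0.49597559 -0.09546033 -1.13024093] [ 0.04591236  0.01179598 -0.00485724]
```

View pics/s5d.png

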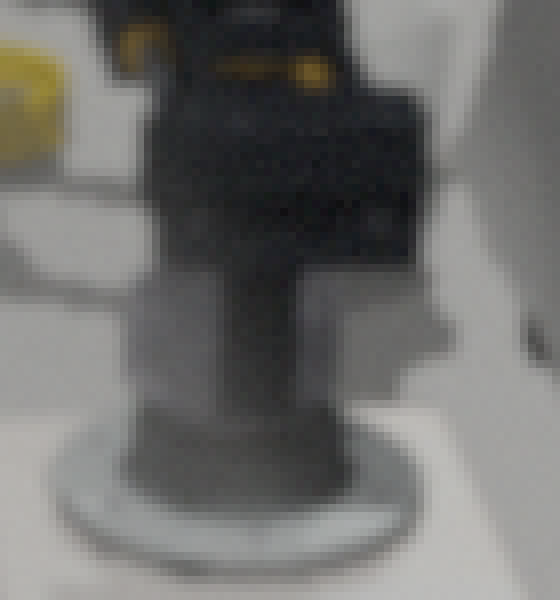

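```bash
python3 -m pendant '[[[0.005,-0.007,0,0,0,-0.0015],[0,0,-0.01,0,0,0],[0,0,0,0,0,0]]]'
python3 -m pendant '[[[0,0,-0.008,0,0,0],[0,0,-0.006,0,0,0],[0,0,0,0,0,0]]]'
```

```text
time: 6.92
eef_pos: [0.6296, -0.0048, 0.2458]
eef_rot: [-90.0, 0.0, -90.0]
contact_force: [0.0, 0.0, -1.1]
width: 0.675
time: 7.3
eef_pos: [0.6294, -0.0046, 0.2383]
eef_rot: [-90.1, 0.0, -90.0]
contact_force: [0.2, -0.4, -0.8]
width: 0.679
```

```bash
python3 -m pendant '[[[-0.002,0,-0.006,0,0,0],[0,0,-0.004,0,0,0],[0,0,0,0,0,0]]]'
python3 - <<'E'
from h import *
shot("side","s6");im=cv2.imread("pics/s6.png"); cv2.imwrite("pics/s6d.png",cv2.resize(im[190:265,310:380],None,fx=8,fy=8,interpolation=cv2.INTER_NEAREST))
E
```

```text
time: 7.68
eef_pos: [0.6286, -0.0046, 0.235]
eef_rot: [-90.0, 0.0, -90.0]
contact_force: [-2.8, -0.5, 6.4]
width: 0.677
```

View pics/s6d.png

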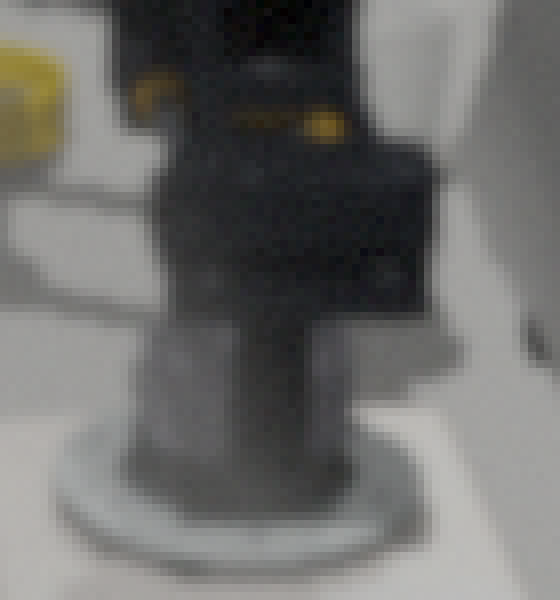

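```bash
python3 -m pendant '[[[0,0,0,0,0,0],[0,0,0,0,0,0],[0,0,0,0,0,0],[0,0,0.05,0,0,0],[0,0,0.1,0,0,0]]]' 1
python3 -m pendant '[[[0,0,0.06,0,0,0],[-0.1,-0.05,0.04,0,0,0],[-0.1,-0.1,0,0,0,0],[-0.1,-0.1,0,0,0,0],[-0.08,-0.1,0,0,0,0]]]'
python3 - <<'E'
from h import *
print(readout.read_state()["eef_pos"])
shot("side","s7");im=cv2.imread("pics/s7.png"); cv2.imwrite("pics/s7d.png",cv2.resize(im[190:265,310:380],None,fx=8,fy=8,interpolation=cv2.INTER_NEAREST))
shot("top","t7")
E
```

```text
time: 8.35
eef_pos: [0.6273, -0.0046, 0.3064]
eef_rot: [-90.4, 0.0, -90.0]
contact_force: [1.0, 0.1, -0.6]
width: 0.999
time: 8.98
eef_pos: [0.4496, -0.1675, 0.3589]
eef_rot: [-90.0, -0.0, -89.9]
contact_force: [0.0, -0.7, 0.2]
width: 0.993
[ 0.44955724 -0.1675378   0.35894938]
```

View pics/s7d.png

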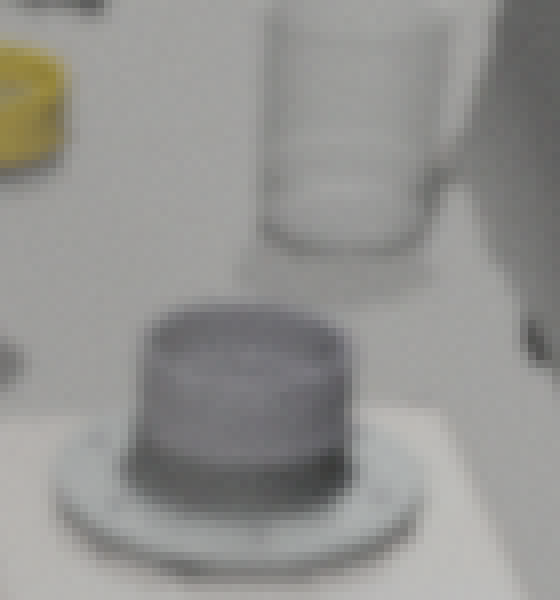

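View pics/t7.png

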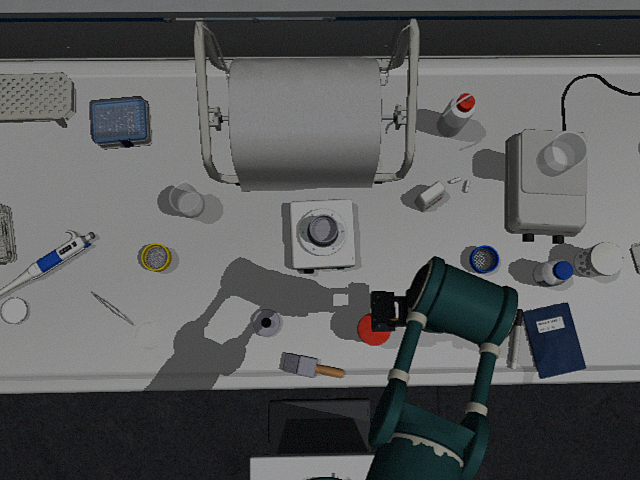

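```bash
python3 -m pendant '[[[-0.009,-0.087,-0.02,0,0,0],[-0.009,-0.087,-0.05,0,0,0],[-0.009,-0.087,-0.09,0,0,0],[-0.007,0,-0.1,0,0,0],[0,0,0,0,0,0]]]'
python3 - <<'E'
from h import *
print(readout.read_state()["eef_pos"])
shot("side","s8");im=cv2.imread("pics/s8.png"); cv2.imwrite("pics/s8d.png",cv2.resize(im[260:380,190:320],None,fx=5,fy=5,interpolation=cv2.INTER_NEAREST))
shot("top","t8"); im=cv2.imread("pics/t8.png"); cv2.imwrite("pics/t8d.png",cv2.resize(im[250:370,400:540],None,fx=5,fy=5,interpolation=cv2.INTER_NEAREST))
E
```

```text
time: 9.7
eef_pos: [0.4324, -0.2955, 0.2247]
eef_rot: [-90.5, 0.4, -90.1]
contact_force: [-0.3, 0.3, 0.1]
width: 1.002
[ 0.432363   -0.29552405  0.22472325]
```

View pics/s8d.png

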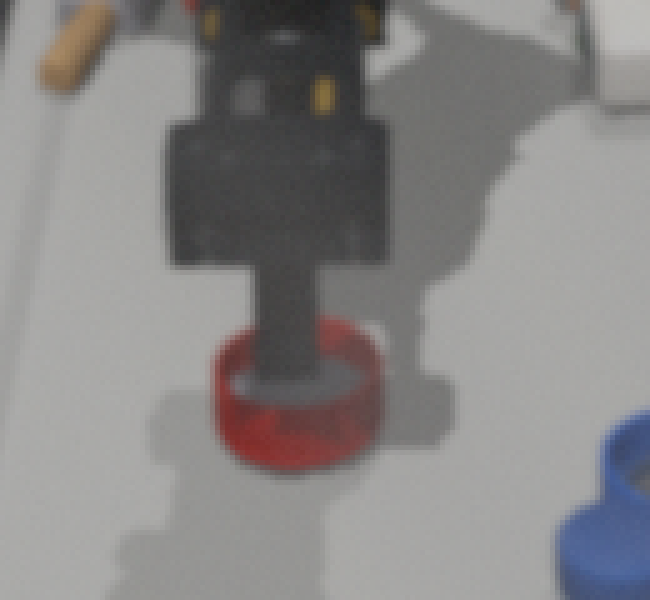

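View pics/t8d.png

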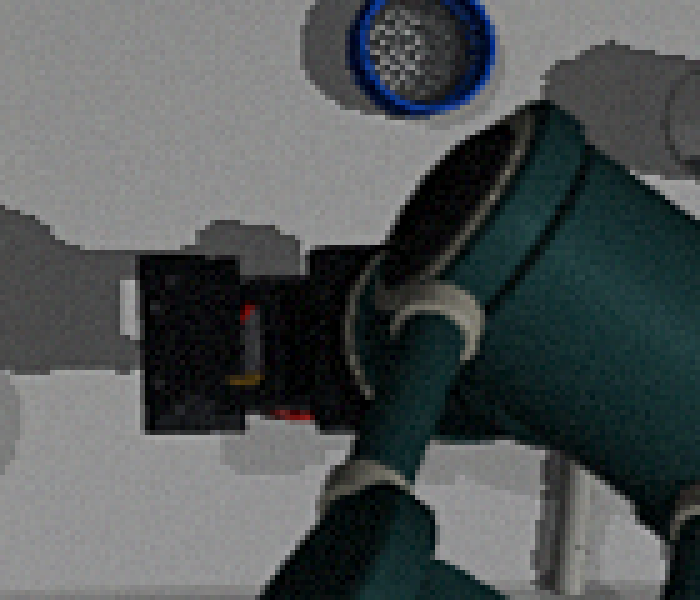

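```bash
python3 -m pendant '[[[0,-0.006,-0.04,0,0,0],[0,0,-0.04,0,0,0],[0,0,-0.013,0,0,0],[0,0,0,0,0,0]]]'
python3 -m pendant '[[[0,0,0,0,0,0],[0,0,0,0,0,0],[0,0,0,0,0,0],[0,0,0,0,0,0],[0,0,0,0,0,0]]]' -1 25
python3 -m pendant '[[[0,0,0,0,0,0],[0,0,0,0,0,0]]]'
```

```text
time: 10.3
eef_pos: [0.4352, -0.3002, 0.184]
eef_rot: [-89.9, -0.1, -90.0]
contact_force: [-0.0, 0.0, 0.7]
width: 0.997
time: 10.92
eef_pos: [0.4344, -0.3002, 0.183]
eef_rot: [-90.0, -0.0, -90.0]
contact_force: [-0.1, 2.8, 5.5]
width: 0.678
time: 11.18
eef_pos: [0.4344, -0.3002, 0.1831]
eef_rot: [-90.0, -0.0, -90.0]
contact_force: [-0.8, 2.3, 5.0]
width: 0.679
```

```bash
python3 -m pendant '[[[0,0,0,0,0,0],[0,0,0,0,0,0],[-0.003,0.003,-0.011,0,0,0],[0,0,0,0,0,0]]]' 1
python3 -m pendant '[[[0,0,0,0,0,0],[0,0,0,0,0,0],[0,0,0,0,0,0],[0,0,0,0,0,0],[0,0,0,0,0,0]]]' -1 25
python3 -m pendant '[[[0,0,0,0,0,0],[0,0,0.04,0,0,0],[0,0,0.08,0,0,0],[0,0,0.12,0,0,0],[0,0,0.08,0,0,0]]]'
```

```text
time: 11.68
eef_pos: [0.4321, -0.2982, 0.1761]
eef_rot: [-90.1, 0.1, -90.0]
contact_force: [-0.4, 0.7, 0.5]
width: 0.998
time: 12.3
eef_pos: [0.4328, -0.2987, 0.1772]
eef_rot: [-90.0, -0.0, -90.0]
contact_force: [0.6, -0.9, 0.2]
width: 0.681
time: 12.92
eef_pos: [0.4329, -0.2987, 0.3396]
eef_rot: [-89.9, -0.1, -90.0]
contact_force: [0.1, -0.5, -0.7]
width: 0.679
```

```bash
python3 -m pendant '[[[0.065,0.098,0,0,0,0],[0.065,0.098,0,0,0,0],[0.065,0.098,0,0,0,0],[0.065,0.098,0,0,0,0],[0.065,0.098,0,0,0,0]]]'
python3 -m pendant '[[[0.065,0.098,-0.02,0,0,0],[0,0,-0.04,0,0,0],[0,0,0,0,0,0],[0,0,0,0,0,0]]]'
python3 - <<'E'
from h import *
s=readout.read_state(); print(s["eef_pos"],s["eef_rot"])
shot("side","s9");im=cv2.imread("pics/s9.png"); cv2.imwrite("pics/s9d.png",cv2.resize(im[180:265,310:380],None,fx=8,fy=8,interpolation=cv2.INTER_NEAREST))
E
```

```text
time: 13.55
eef_pos: [0.5957, -0.0518, 0.3367]
eef_rot: [-90.0, 0.0, -90.0]
contact_force: [1.1, -0.4, -1.0]
width: 0.679
time: 14.05
eef_pos: [0.627, -0.0058, 0.3067]
eef_rot: [-90.1, -0.0, -90.1]
contact_force: [0.2, 0.3, -0.7]
width: 0.677
[ 0.62696665 -0.00577298  0.30666031] [-9.00823006e+01 -1.34498608e-02 -9.00900195e+01]
```

View pics/s9d.png

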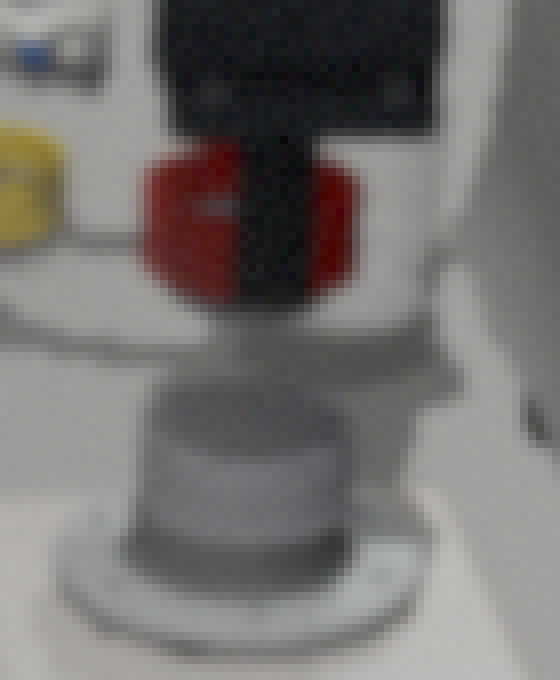

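```bash
python3 -m pendant '[[[0.002,0.002,-0.03,0,0,0],[0,0,-0.03,0,0,0],[0,0,-0.016,0,0,0],[0,0,0,0,0,0]]]'
python3 - <<'E'
from h import *
s=readout.read_state(); print(s["eef_pos"],s["eef_rot"])
shot("side","s10");im=cv2.imread("pics/s10.png"); cv2.imwrite("pics/s10d.png",cv2.resize(im[180:265,310:380],None,fx=8,fy=8,interpolation=cv2.INTER_NEAREST))
E
```

```text
time: 14.6
eef_pos: [0.6281, -0.0037, 0.2675]
eef_rot: [-90.2, 0.0, -90.0]
contact_force: [-0.5, -0.1, -1.3]
width: 0.682
[ 0.62806055 -0.00371306  0.26746368] [-9.01566827e+01  8.03777576e-03 -9.00240376e+01]
```

View pics/s10d.png

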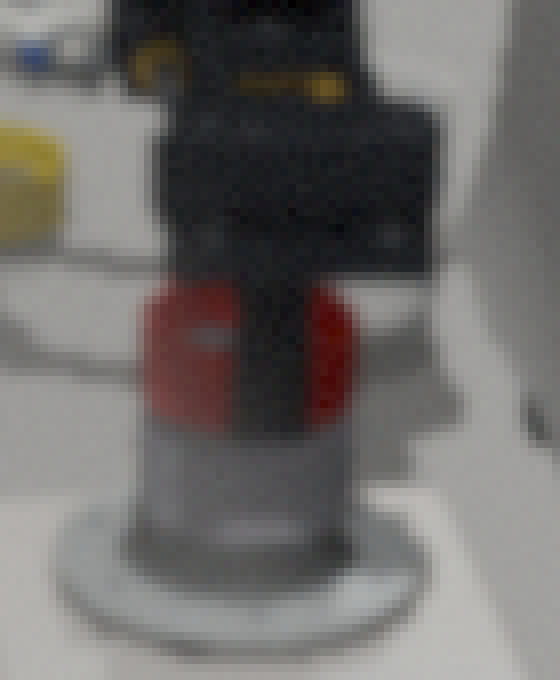

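```bash
python3 -m pendant '[[[0,0,-0.008,0,0,0],[0,0,-0.008,0,0,0],[0,0,-0.004,0,0,0],[0,0,0,0,0,0]]]'
python3 - <<'E'
from h import *
s=readout.read_state(); print(s["eef_pos"],s["contact_force"])
E
```

```text
time: 15.15
eef_pos: [0.6288, -0.0036, 0.2592]
eef_rot: [-90.0, 0.0, -90.0]
contact_force: [-0.3, -0.4, 0.0]
width: 0.677
[ 0.62876542 -0.00360064  0.25919469] [-0.26941897 -0.37454429  0.00134967]
```

```bash
python3 -m pendant '[[[0,0,-0.004,0,0,0],[0,0,0,0,0,0]]]'
python3 -m pendant '[[[0,0,0,0,0,0],[0,0,0,0,0,0],[0,0,0,0,0,0],[0,0,0.05,0,0,0],[0,0,0.1,0,0,0]]]' 1
python3 -m pendant '[[[0,0,0.06,0,0,0],[-0.03,0.1,0.04,0,0,0],[-0.03,0.115,0,0,0,0],[-0.03,0.12,0,0,0,0],[-0.03,0.12,0,0,0,0]]]'
python3 - <<'E'
from h import *
print(readout.read_state()["eef_pos"])
shot("side","s11");im=cv2.imread("pics/s11.png"); cv2.imwrite("pics/s11d.png",cv2.resize(im[180:265,310:380],None,fx=8,fy=8,interpolation=cv2.INTER_NEAREST))
shot("top","t11")
E
```

```text
time: 15.4
eef_pos: [0.6288, -0.0036, 0.2591]
eef_rot: [-90.0, 0.0, -90.0]
contact_force: [-5.4, 0.3, 9.9]
width: 0.676
time: 16.02
eef_pos: [0.6274, -0.0036, 0.3293]
eef_rot: [-90.4, 0.0, -90.0]
contact_force: [-0.0, -0.0, 0.7]
width: 1.0
time: 16.65
eef_pos: [0.5681, 0.2255, 0.3821]
eef_rot: [-90.0, 0.0, -90.0]
contact_force: [1.4, -0.1, 0.4]
width: 1.0
[0.56805368 0.22547306 0.38205055]
```

View pics/s11d.png

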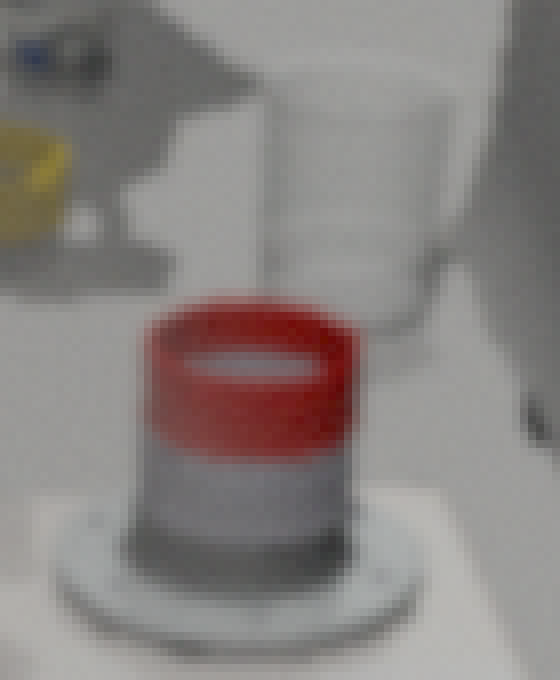

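View pics/t11.png

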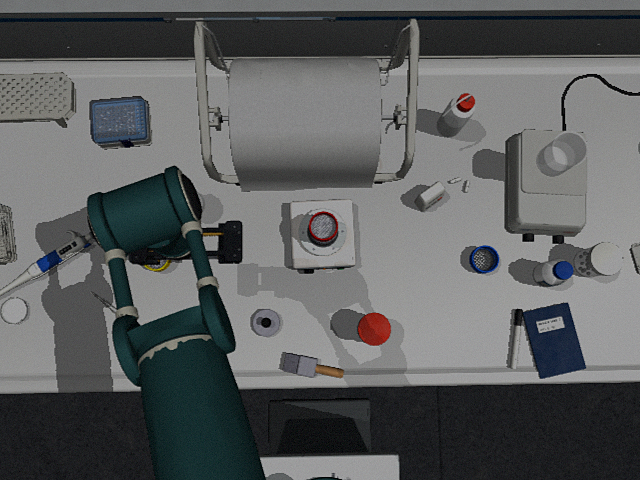

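```bash
python3 -m pendant '[[[0.01,0.09,-0.02,0,0,0],[0.01,0.09,-0.05,0,0,0],[0.005,0.089,-0.09,0,0,0],[0,0,-0.1,0,0,0],[0,0,0,0,0,0]]]'
python3 - <<'E'
from h import *
s=readout.read_state();p=s["eef_pos"];print(p,s["eef_rot"]); print(proj("side",p-[0,.06,.166]))
shot("side","s12");im=cv2.imread("pics/s12.png"); cv2.imwrite("pics/s12d.png",cv2.resize(im[130:220,270:360],None,fx=7,fy=7,interpolation=cv2.INTER_NEAREST))
shot("top","t12");im=cv2.imread("pics/t12.png"); cv2.imwrite("pics/t12d.png",cv2.resize(im[180:310,80:250],None,fx=4.5,fy=4.5,interpolation=cv2.INTER_NEAREST))
E
```

```text
time: 17.38
eef_pos: [0.579, 0.3563, 0.2466]
eef_rot: [-90.6, -0.3, -90.0]
contact_force: [-0.2, -0.4, -0.4]
width: 1.001
[0.57895044 0.3563137  0.24664383] [-90.57177775  -0.34532739 -89.98291491]
[309.62216165 189.6242927 ]
```

View pics/s12d.png

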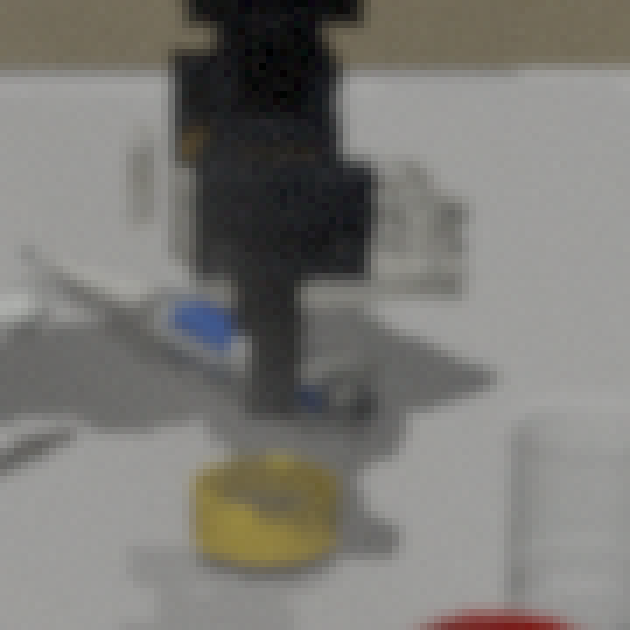

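View pics/t12d.png

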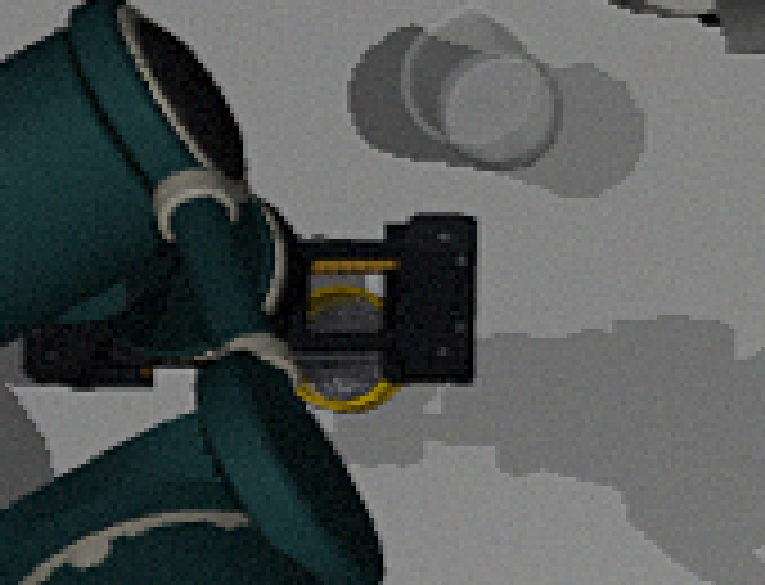

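```bash
python3 -m pendant '[[[0.002,0.008,-0.05,0,0,0],[0,0,-0.05,0,0,0],[0,0,-0.03,0,0,0],[0,0,0,0,0,0]]]'
```

```text
time: 17.98
eef_pos: [0.5826, 0.3613, 0.1883]
eef_rot: [-90.0, 0.0, -90.1]
contact_force: [0.3, -0.4, -0.2]
width: 1.002
```

```bash
python3 -m pendant '[[[-0.004,-0.002,-0.022,0,0,0],[0,0,0,0,0,0]]]'
python3 -m pendant '[[[0,0,0,0,0,0],[0,0,0,0,0,0],[0,0,0,0,0,0],[0,0,0,0,0,0],[0,0,0,0,0,0]]]' -1 25
python3 -m pendant '[[[0,0,0,0,0,0]]]'
```

```text
time: 18.23
eef_pos: [0.5799, 0.3606, 0.1765]
eef_rot: [-90.0, -0.0, -90.0]
contact_force: [0.1, 0.6, 0.4]
width: 1.003
time: 18.85
eef_pos: [0.5803, 0.3609, 0.177]
eef_rot: [-90.0, 0.0, -90.0]
contact_force: [0.2, -0.5, 1.1]
width: 0.682
time: 18.98
eef_pos: [0.5803, 0.3609, 0.1769]
eef_rot: [-90.0, 0.0, -90.0]
contact_force: [-0.3, -0.6, 2.1]
width: 0.677
```

```bash
python3 -m pendant '[[[0,0,0.06,0,0,0],[0,0,0.11,0,0,0],[0,0,0.11,0,0,0],[0.016,-0.12,0.06,0,0,0],[0.016,-0.12,0,0,0,0]]]'
python3 -m pendant '[[[0.016,-0.12,0,0,0,0],[0.016,-0.12,0,0,0,0],[0.016,-0.12,0,0,0,0],[0.016,-0.12,0,0,0,0],[0,0,0,0,0,0]]]'
python3 - <<'E'
from h import *
s=readout.read_state(); print(s["eef_pos"],s["eef_rot"])
E
```

```text
time: 19.6
eef_pos: [0.5966, 0.2453, 0.3484]
eef_rot: [-89.6, 0.1, -89.9]
contact_force: [0.8, 0.3, -0.4]
width: 0.678
time: 20.23
eef_pos: [0.6276, 0.0011, 0.344]
eef_rot: [-90.0, -0.1, -90.3]
contact_force: [-0.3, -0.3, -0.9]
width: 0.68
[0.62764868 0.0011082  0.34398661] [-9.00268769e+01 -6.20556931e-02 -9.03340032e+01]
```

```bash
python3 -m pendant '[[[0.001,-0.01,-0.04,0,0,0.0015],[0,0,-0.04,0,0,0],[0,0,-0.02,0,0,0],[0,0,0,0,0,0]]]'
python3 - <<'E'
from h import *
s=readout.read_state(); print(s["eef_pos"],s["eef_rot"])
shot("side","s13");im=cv2.imread("pics/s13.png"); cv2.imwrite("pics/s13d.png",cv2.resize(im[170:265,310:380],None,fx=8,fy=8,interpolation=cv2.INTER_NEAREST))
E
```

```text
time: 20.72
eef_pos: [0.6275, 0.0014, 0.2926]
eef_rot: [-90.2, 0.0, -89.7]
contact_force: [0.4, 0.1, 0.0]
width: 0.683
[0.62753688 0.00138941 0.29264291] [-9.01581795e+01  1.24383639e-02 -8.96515531e+01]
```

View pics/s13d.png

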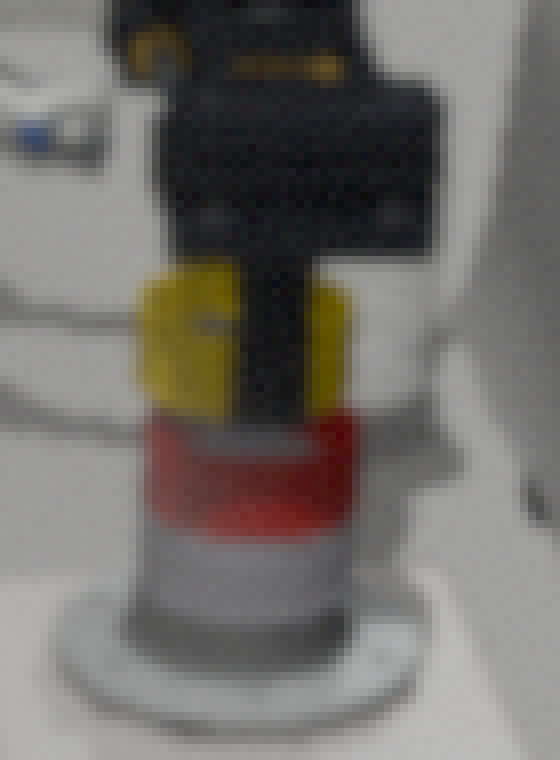

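```bash
python3 -m pendant '[[[0.006,-0.01,0,0,0,0],[0,0,0,0,0,0]]]'
python3 - <<'E'
from h import *
s=readout.read_state(); print(s["eef_pos"],s["eef_rot"],s["contact_force"])
shot("side","s14");im=cv2.imread("pics/s14.png"); cv2.imwrite("pics/s14d.png",cv2.resize(im[170:265,310:380],None,fx=8,fy=8,interpolation=cv2.INTER_NEAREST))
E
```

```text
time: 21.02
eef_pos: [0.6316, -0.005, 0.2952]
eef_rot: [-89.9, -0.0, -89.8]
contact_force: [-0.6, -1.2, 0.5]
width: 0.682
[ 0.63162891 -0.0050143   0.29521629] [-8.99104848e+01 -1.33967762e-02 -8.97530751e+01] [-0.56500442 -1.18114322  0.45763548]
```

View pics/s14d.png

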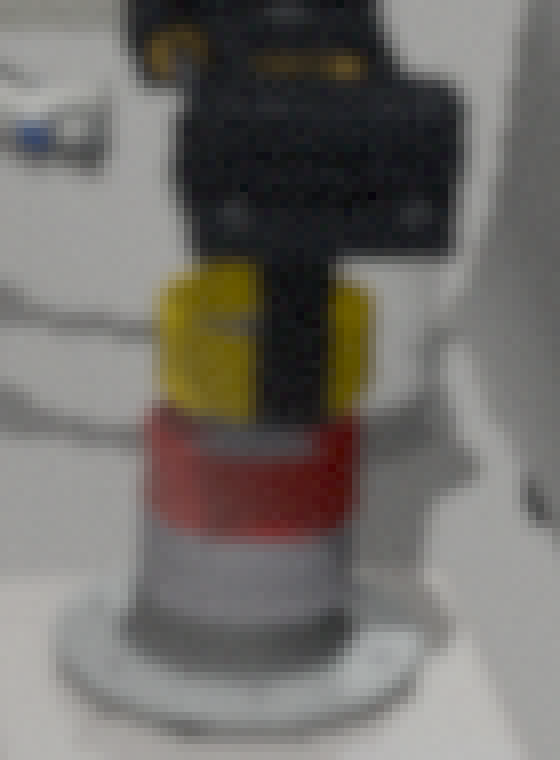

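```bash
python3 -m pendant '[[[-0.004,0.001,-0.01,0,0,0],[0,0,-0.01,0,0,0],[0,0,0,0,0,0]]]'
python3 -m pendant '[[[0,0,-0.006,0,0,0],[0,0,0,0,0,0]]]'
```

```text
time: 21.45
eef_pos: [0.6286, -0.0042, 0.2835]
eef_rot: [-90.1, 0.0, -89.7]
contact_force: [0.2, 0.4, -0.2]
width: 0.678
time: 21.7
eef_pos: [0.6292, -0.0042, 0.2829]
eef_rot: [-90.0, -0.0, -89.7]
contact_force: [-3.4, 0.7, 6.0]
width: 0.683
```

```bash
python3 -m pendant '[[[0,0,0,0,0,0],[0,0,0,0,0,0],[0,0,0,0,0,0],[0,0,0.05,0,0,0],[0,0,0.1,0,0,0]]]' 1
python3 -m pendant '[[[0,0,0.06,0,0,0],[-0.014,-0.08,0.02,0,0,0.0556],[-0.014,-0.08,0,0,0,0.0556],[-0.014,-0.08,0,0,0,0.0556],[-0.014,-0.08,0,0,0,0.0556]]]'
python3 -m pendant '[[[-0.014,-0.08,0,0,0,0.0556],[-0.014,-0.08,0,0,0,0.0556],[-0.014,-0.08,0,0,0,0.0556],[-0.014,-0.08,0,0,0,0.0556],[-0.014,-0.08,0,0,0,0.0536]]]'
python3 - <<'E'
from h import *
s=readout.read_state(); print(s["eef_pos"],s["eef_rot"],s["joint_pos"])
shot("side","s15");im=cv2.imread("pics/s15.png"); cv2.imwrite("pics/s15d.png",cv2.resize(im[170:265,310:380],None,fx=8,fy=8,interpolation=cv2.INTER_NEAREST))
shot("top","t15")
E
```

```text
time: 22.32
eef_pos: [0.6279, -0.0042, 0.3537]
eef_rot: [-90.4, 0.0, -89.7]
contact_force: [1.2, 0.3, 0.8]
width: 0.997
time: 22.95
eef_pos: [0.6007, -0.1654, 0.3963]
eef_rot: [-90.0, -0.0, -49.4]
contact_force: [0.8, -0.8, -0.2]
width: 0.999
time: 23.58
eef_pos: [0.5657, -0.3655, 0.3961]
eef_rot: [-90.0, 0.0, 0.3]
contact_force: [1.1, -0.1, -0.4]
width: 1.003
[ 0.56571335 -0.36553442  0.39609948] [-8.99910665e+01  7.49012558e-03  2.88437948e-01] [-3.49878650e+01  1.52590956e+01  9.26428943e+01  3.11820955e-03
  7.21092842e+01 -3.52772606e+01]
```

View pics/s15d.png

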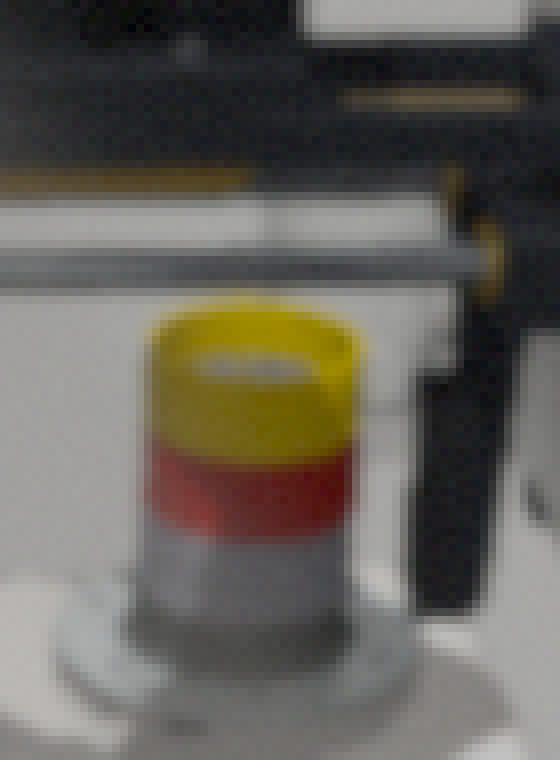

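View pics/s15.png

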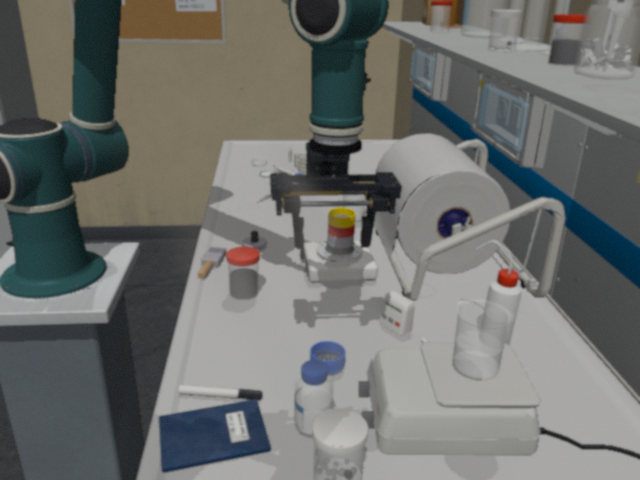

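View pics/t15.png

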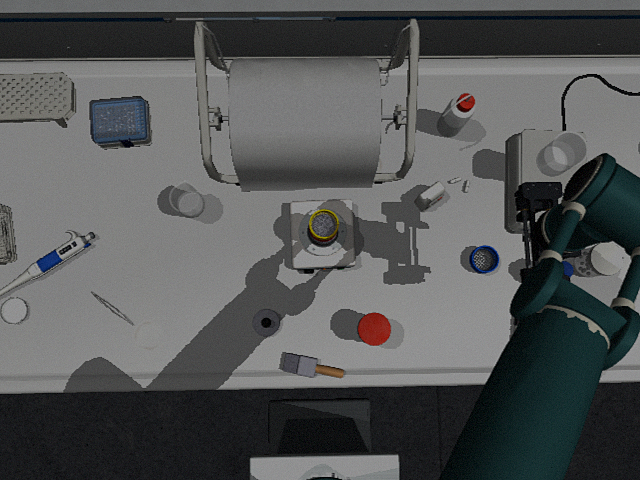

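```bash
python3 -m pendant '[[[-0.003,0.009,-0.1,0,0,0],[0,0,-0.1,0,0,0],[0,0,-0.1,0,0,0],[0,0,-0.06,0,0,0],[0,0,0,0,0,0]]]'
python3 - <<'E'
from h import *
s=readout.read_state(); print(s["eef_pos"],s["eef_rot"])
shot("side","s16");im=cv2.imread("pics/s16.png"); cv2.imwrite("pics/s16d.png",cv2.resize(im[220:400,230:430],None,fx=3.5,fy=3.5,interpolation=cv2.INTER_CUBIC))
shot("top","t16");im=cv2.imread("pics/t16.png"); cv2.imwrite("pics/t16d.png",cv2.resize(im[180:330,430:610],None,fx=4,fy=4,interpolation=cv2.INTER_NEAREST))
E
```

```text
time: 24.3
eef_pos: [0.5633, -0.3579, 0.2126]
eef_rot: [-89.7, 0.3, -0.1]
contact_force: [-0.2, -0.3, 0.2]
width: 0.999
[ 0.56325062 -0.3578895   0.21264023] [-8.97418333e+01  3.46639979e-01 -7.07207265e-02]
```

View pics/s16d.png

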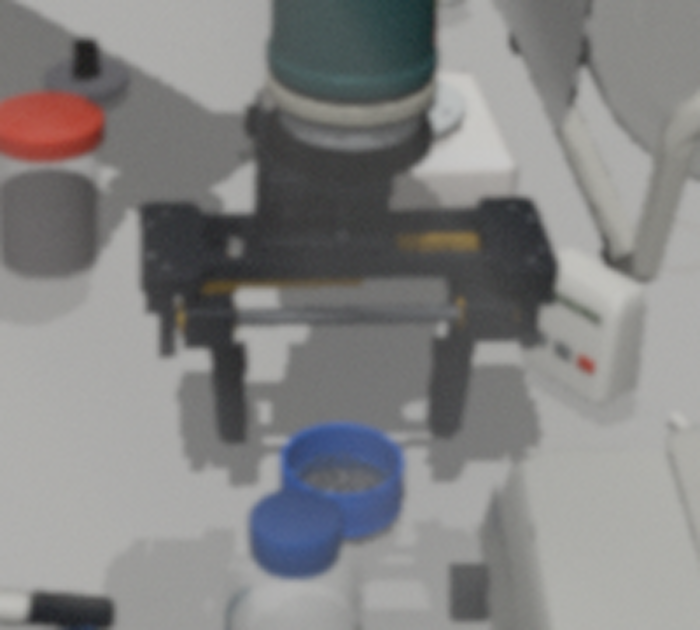

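View pics/t16d.png

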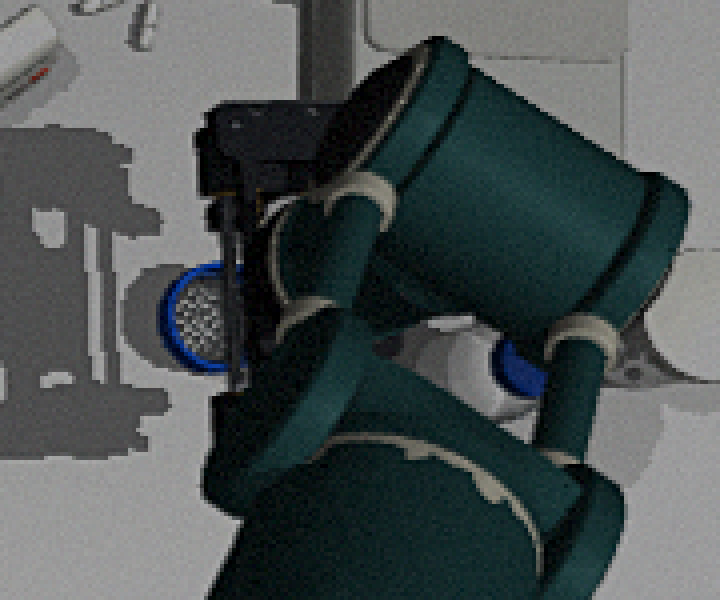

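```bash
python3 -c "
from h import *
for uv in [(507,225),(507,180),(525,237)]:
  for z in (.03,.08): print(uv,z,plane('top',*uv,z).round(3))
"
python3 -m pendant '[[[0.001,-0.004,-0.04,0,0,0],[0,0,-0.03,0,0,0],[0,0,0,0,0,0]]]'
```

```text
(507, 225) 0.03 [ 0.64  -0.416  0.03 ]
(507, 225) 0.08 [ 0.631 -0.398  0.08 ]
(507, 180) 0.03 [ 0.742 -0.422  0.03 ]
(507, 180) 0.08 [ 0.729 -0.404  0.08 ]
(525, 237) 0.03 [ 0.612 -0.454  0.03 ]
(525, 237) 0.08 [ 0.604 -0.435  0.08 ]
time: 24.78
eef_pos: [0.5642, -0.3612, 0.1794]
eef_rot: [-89.9, 0.2, -0.0]
contact_force: [0.4, -0.3, 0.9]
width: 1.002
```

```bash
python3 -m pendant '[[[0,0,0,0,0,0],[0,0,0,0,0,0],[0,0,0,0,0,0],[0,0,0,0,0,0],[0,0,0,0,0,0]]]' -1 25
python3 -m pendant '[[[0,0,0,0,0,0]]]'
```

```text
time: 25.4
eef_pos: [0.5653, -0.3619, 0.182]
eef_rot: [-90.0, -0.0, -0.0]
contact_force: [0.0, 0.0, 2.7]
width: 0.678
time: 25.52
eef_pos: [0.5653, -0.3619, 0.182]
eef_rot: [-90.0, -0.0, -0.0]
contact_force: [-0.4, -0.6, 4.3]
width: 0.679
```

```bash
python3 -m pendant '[[[0,0,0.03,0,0,0],[0,0,0.1,0,0,0],[0,0,0.12,0,0,0],[0,0,0.12,0,0,0],[0,0,0.07,0,0,0]]]'
python3 -m pendant '[[[0.014,0.08,0,0,0,-0.0556],[0.014,0.08,0,0,0,-0.0556],[0.014,0.08,0,0,0,-0.0556],[0.014,0.08,0,0,0,-0.0556],[0.014,0.08,0,0,0,-0.0556]]]'
python3 -m pendant '[[[0.014,0.08,0,0,0,-0.0556],[0.014,0.08,0,0,0,-0.0556],[0.014,0.08,0,0,0,-0.0556],[0.014,0.076,0,0,0,-0.0556],[0,0,0,0,0,0]]]'
python3 - <<'E'
from h import *
s=readout.read_state(); print(s["eef_pos"],s["eef_rot"])
E
```

```text
time: 26.15
eef_pos: [0.5654, -0.3618, 0.4066]
eef_rot: [-90.2, -0.3, -0.0]
contact_force: [0.5, -0.1, -0.7]
width: 0.678
time: 26.78
eef_pos: [0.5999, -0.1603, 0.402]
eef_rot: [-90.0, -0.0, -50.4]
contact_force: [-0.3, -0.4, 0.3]
width: 0.678
time: 27.4
eef_pos: [0.628, -0.0012, 0.4018]
eef_rot: [-90.0, 0.0, -89.9]
contact_force: [-0.7, -0.3, -0.8]
width: 0.68
[ 0.62803442 -0.00124257  0.40182842] [-8.99924031e+01  3.58439296e-02 -8.99087689e+01]
```

```bash
python3 -m pendant '[[[0,-0.007,-0.05,0,0,0],[0,0,-0.06,0,0,0],[0,0,-0.045,0,0,0],[0,0,0,0,0,0],[0,0,0,0,0,0]]]'
python3 - <<'E'
from h import *
s=readout.read_state(); print(s["eef_pos"],s["eef_rot"])
shot("side","s17");im=cv2.imread("pics/s17.png"); cv2.imwrite("pics/s17d.png",cv2.resize(im[160:255,310:380],None,fx=8,fy=8,interpolation=cv2.INTER_NEAREST))
E
```

```text
time: 28.02
eef_pos: [0.6284, -0.0079, 0.3251]
eef_rot: [-89.9, -0.0, -90.1]
contact_force: [0.4, 0.7, -0.4]
width: 0.676
[ 0.62835501 -0.00786904  0.32506823] [-8.99264876e+01 -1.40422887e-02 -9.00964767e+01]
```

View pics/s17d.png

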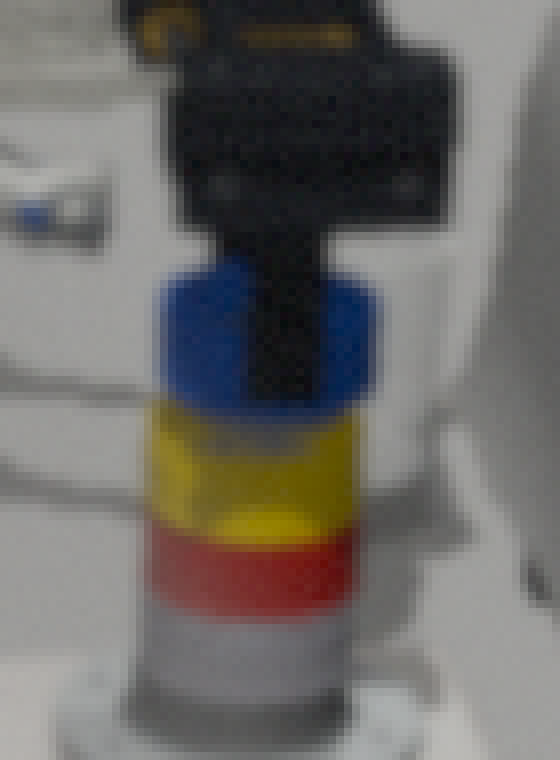

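```bash
python3 -m pendant '[[[-0.006,0.007,0,0,0,0],[0,0,-0.006,0,0,0],[0,0,0,0,0,0],[0,0,0,0,0,0]]]'
python3 - <<'E'
from h import *
s=readout.read_state(); print(s["eef_pos"],s["eef_rot"],s["contact_force"])
shot("side","s18");im=cv2.imread("pics/s18.png"); cv2.imwrite("pics/s18d.png",cv2.resize(im[160:255,310:380],None,fx=8,fy=8,interpolation=cv2.INTER_NEAREST))
E
```

```text
time: 28.58
eef_pos: [0.6251, -0.0037, 0.3209]
eef_rot: [-90.0, -0.0, -90.1]
contact_force: [1.0, -0.1, -0.8]
width: 0.677
[ 0.62505326 -0.00366439  0.32089249] [-9.00037543e+01 -8.80809293e-04 -9.00923756e+01] [ 1.00053135 -0.0749031  -0.82273611]
```

View pics/s18d.png

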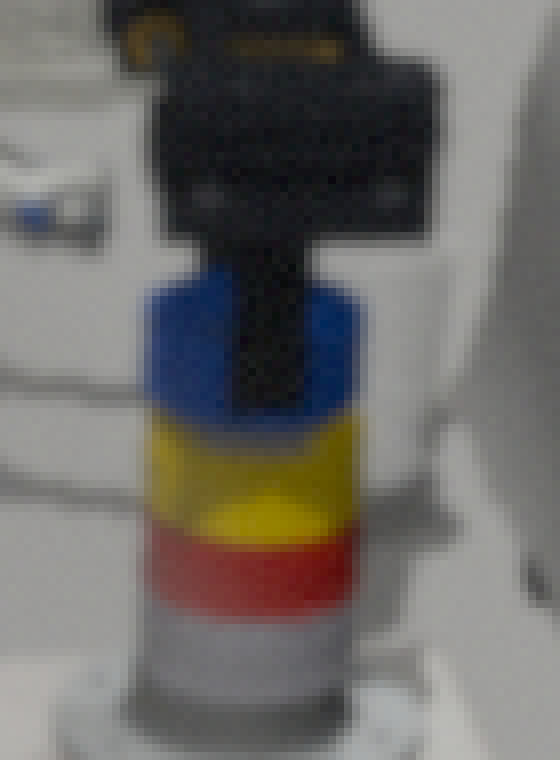

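```bash
python3 -m pendant '[[[0.001,0,-0.008,0,0,0],[0,0,-0.008,0,0,0],[0,0,-0.003,0,0,0],[0,0,0,0,0,0]]]'
python3 -m pendant '[[[0,0,-0.003,0,0,0],[0,0,0,0,0,0]]]'
```

```text
time: 29.12
eef_pos: [0.6256, -0.0037, 0.312]
eef_rot: [-90.0, 0.0, -90.1]
contact_force: [-1.1, -1.3, 3.2]
width: 0.677
time: 29.38
eef_pos: [0.6259, -0.0038, 0.312]
eef_rot: [-89.9, -0.0, -90.1]
contact_force: [-3.6, -0.1, 9.8]
width: 0.676
```

```bash
python3 -m pendant '[[[0,0,0,0,0,0],[0,0,0,0,0,0],[0,0,0,0,0,0],[0,0,0.05,0,0,0],[0,0,0.1,0,0,0]]]' 1
python3 -m pendant '[[[0,0,0.05,0,0,0],[-0.095,0.0625,0,0,0,0],[-0.095,0.0625,0,0,0,0],[-0.095,0.0625,-0.05,0,0,0],[-0.095,0.0625,-0.08,0,0,0]]]'
python3 -m pendant '[[[0,0,-0.08,0,0,0],[0,0,-0.05,0,0,0],[0,0,0,0,0,0],[0,0,0,0,0,0]]]'
python3 - <<'E'
from h import *
s=readout.read_state();p=s["eef_pos"]; print(p,s["eef_rot"]);print(proj("side",p-[0,.06,.166]))
shot("side","s19");im=cv2.imread("pics/s19.png"); cv2.imwrite("pics/s19d.png",cv2.resize(im[150:260,200:380],None,fx=4.4,fy=4.4,interpolation=cv2.INTER_NEAREST))
shot("top","t19");im=cv2.imread("pics/t19.png"); cv2.imwrite("pics/t19d.png",cv2.resize(im[200:350,190:370],None,fx=4,fy=4,interpolation=cv2.INTER_NEAREST))
E
```

```text
time: 30.0
eef_pos: [0.6245, -0.0037, 0.382]
eef_rot: [-90.4, 0.0, -90.1]
contact_force: [-0.1, 1.0, 0.4]
width: 1.004
time: 30.62
eef_pos: [0.4393, 0.119, 0.3493]
eef_rot: [-89.8, 0.1, -90.1]
contact_force: [0.5, 0.5, -0.5]
width: 0.999
time: 31.12
eef_pos: [0.441, 0.1182, 0.2848]
eef_rot: [-89.9, 0.0, -90.1]
contact_force: [0.6, 0.9, 0.5]
width: 1.001
[0.44097965 0.11817767 0.28480712] [-8.99378651e+01  1.45810278e-02 -9.01116811e+01]
[256.44102539 210.1425453 ]
```

View pics/s19d.png

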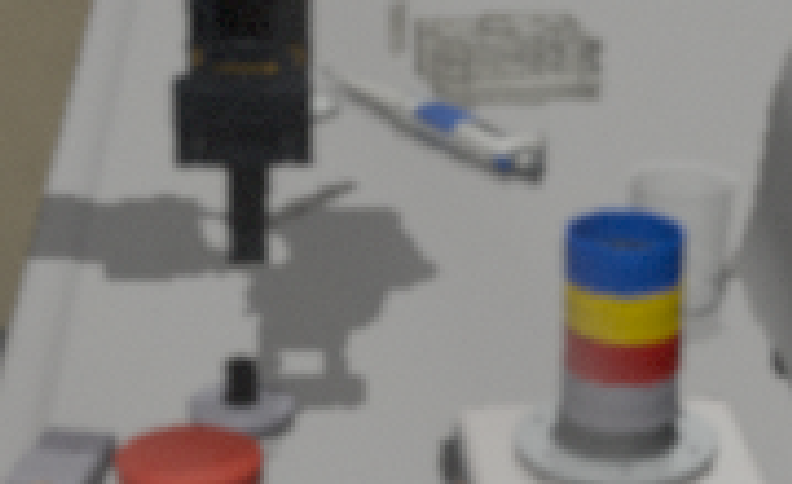

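View pics/t19d.png

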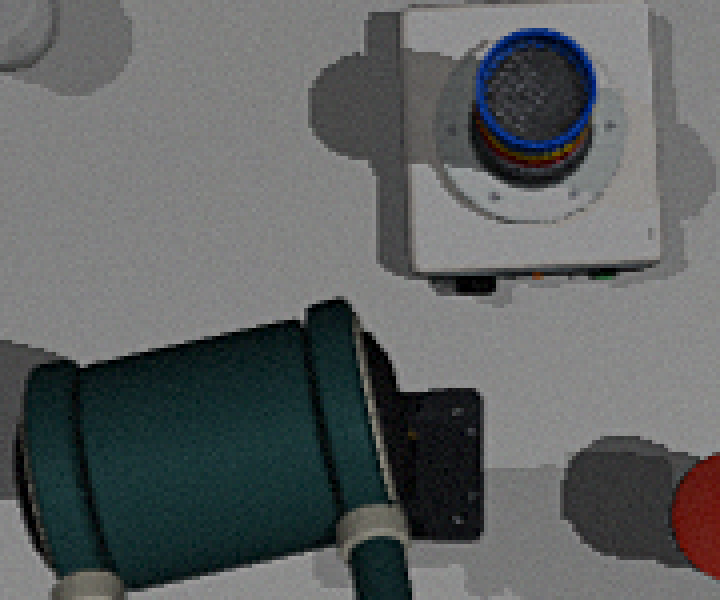

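```bash
python3 -m pendant '[[[-0.013,0.005,-0.08,0,0,0],[0,0,-0.06,0,0,0],[0,0,-0.04,0,0,0],[0,0,0,0,0,0],[0,0,0,0,0,0]]]'
python3 - <<'E'
from h import *
s=readout.read_state();p=s["eef_pos"]; print(p,s["eef_rot"],s["contact_force"]);print(proj("side",p-[0,.06,.166]))
shot("side","s20");im=cv2.imread("pics/s20.png"); cv2.imwrite("pics/s20d.png",cv2.resize(im[180:270,210:310],None,fx=6,fy=6,interpolation=cv2.INTER_NEAREST))
E
```

```text
time: 31.85
eef_pos: [0.4349, 0.1207, 0.1953]
eef_rot: [-89.9, 0.0, -90.1]
contact_force: [-0.1, 0.1, 0.0]
width: 1.0
[0.43489784 0.12074988 0.19528889] [-8.98699528e+01  3.11514415e-02 -9.01155843e+01] [-0.08506263  0.14321094  0.01652401]
[254.75148124 245.40684284]
```

View pics/s20d.png

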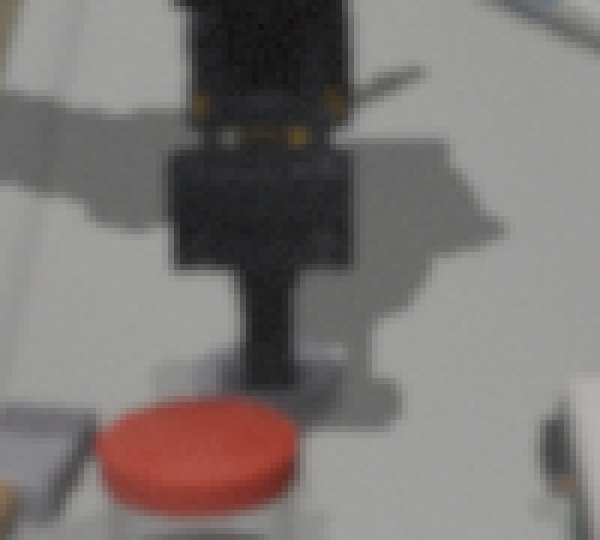

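```bash
python3 -m pendant '[[[0,0,-0.02,0,0,0],[0,0,0,0,0,0],[0,0,0,0,0,0]]]'
python3 -m pendant '[[[0,0,0,0,0,0],[0,0,0,0,0,0],[0,0,0,0,0,0],[0,0,0,0,0,0],[0,0,0,0,0,0]]]' -1 25
python3 -m pendant '[[[0,0,0,0,0,0],[0,0,0,0,0,0],[0,0,0,0,0,0],[0,0,0,0,0,0]]]'
```

```text
time: 32.28
eef_pos: [0.4338, 0.1206, 0.1839]
eef_rot: [-90.0, -0.0, -90.1]
contact_force: [1.2, 0.5, -0.4]
width: 1.0
time: 32.9
eef_pos: [0.4339, 0.1206, 0.184]
eef_rot: [-90.0, 0.0, -90.1]
contact_force: [0.2, 0.9, -0.1]
width: 0.458
time: 33.4
eef_pos: [0.4339, 0.1206, 0.1839]
eef_rot: [-90.0, 0.0, -90.1]
contact_force: [0.4, 0.6, 0.1]
width: 0.198
```

```bash
python3 -m pendant '[[[0,0,0.03,0,0,0],[0,0,0.1,0,0,0],[0,0,0.12,0,0,0],[0,0,0.12,0,0,0],[0,0,0.08,0,0,0]]]'
python3 -m pendant '[[[0.096,-0.0625,0,0,0,0],[0.096,-0.0625,0,0,0,0],[0.096,-0.0625,0,0,0,0],[0.096,-0.0625,0,0,0,0],[0,0,0,0,0,0]]]'
python3 -m pendant '[[[0,0,-0.06,0,0,0],[0,0,0,0,0,0],[0,0,0,0,0,0]]]'
python3 - <<'E'
from h import *
s=readout.read_state();p=s["eef_pos"]; print(p,s["eef_rot"],s["contact_force"])
shot("side","s21");im=cv2.imread("pics/s21.png"); cv2.imwrite("pics/s21d.png",cv2.resize(im[150:245,310:380],None,fx=8,fy=8,interpolation=cv2.INTER_NEAREST))
E
```

```text
time: 34.02
eef_pos: [0.4339, 0.1206, 0.4135]
eef_rot: [-89.7, 0.1, -90.1]
contact_force: [-0.2, 0.0, -1.0]
width: 0.197
time: 34.65
eef_pos: [0.6281, -0.0067, 0.4088]
eef_rot: [-90.0, -0.0, -90.3]
contact_force: [-1.3, 0.5, -0.2]
width: 0.196
time: 35.02
eef_pos: [0.6254, -0.0039, 0.3801]
eef_rot: [-90.0, 0.0, -90.1]
contact_force: [-0.2, -0.5, -0.8]
width: 0.195
[ 0.62536896 -0.00386747  0.38005933] [-8.99693761e+01  3.37851572e-03 -9.00676981e+01] [-0.20209168 -0.54262754 -0.82997112]
```

View pics/s21d.png

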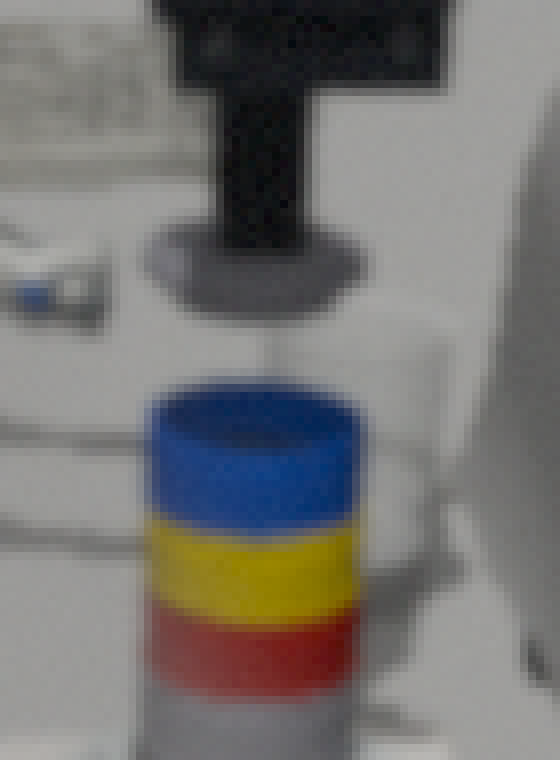

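```bash
python3 -m pendant '[[[0.002,0,-0.03,0,0,0],[0,0,-0.03,0,0,0],[0,0,0,0,0,0],[0,0,0,0,0,0]]]'
python3 - <<'E'
from h import *
s=readout.read_state();p=s["eef_pos"]; print(p,s["eef_rot"],s["contact_force"])
shot("side","s22");im=cv2.imread("pics/s22.png"); cv2.imwrite("pics/s22d.png",cv2.resize(im[150:245,310:380],None,fx=8,fy=8,interpolation=cv2.INTER_NEAREST))
E
```

```text
time: 35.58
eef_pos: [0.6268, -0.0044, 0.3485]
eef_rot: [-90.0, 0.0, -90.1]
contact_force: [-0.0, 0.5, -0.5]
width: 0.194
[ 0.62682839 -0.0043648   0.34851674] [-9.00430884e+01  2.92383688e-03 -9.01004056e+01] [-0.04244624  0.45383303 -0.49244814]
```

View pics/s22d.png

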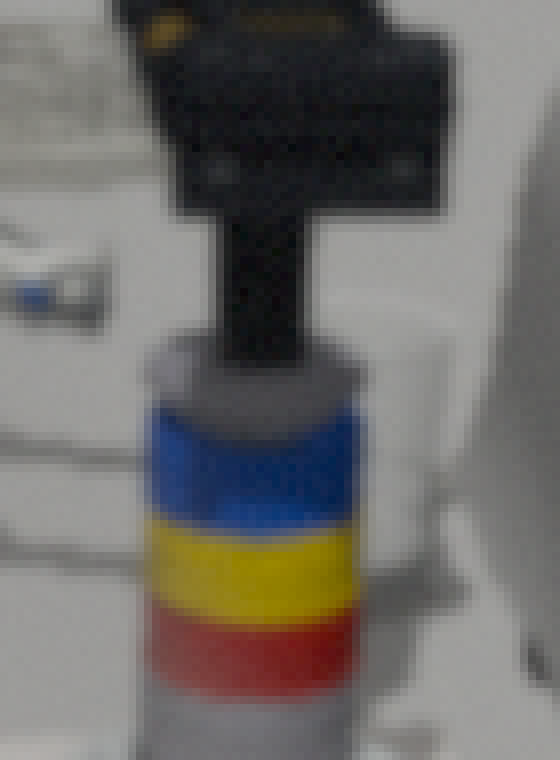

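Lid (u 145–365 in the crop) is centred on the blue sieve (146–362). Lowering to contact.

```bash
python3 -m pendant '[[[0,0,-0.008,0,0,0],[0,0,-0.008,0,0,0],[0,0,-0.006,0,0,0],[0,0,0,0,0,0]]]'
python3 -m pendant '[[[0,0,-0.003,0,0,0],[0,0,0,0,0,0]]]'
```

```text
time: 36.12
eef_pos: [0.6269, -0.0044, 0.338]
eef_rot: [-90.0, -0.0, -90.1]
contact_force: [0.0, 0.2, -1.3]
width: 0.198
time: 36.38
eef_pos: [0.6271, -0.0044, 0.3379]
eef_rot: [-89.9, -0.0, -90.1]
contact_force: [-1.1, -0.4, 5.6]
width: 0.196
```

```bash
python3 -m pendant '[[[0,0,0,0,0,0],[0,0,0,0,0,0],[0,0,0,0,0,0],[0,0,0.02,0,0,0],[0,0,0.08,0,0,0]]]' 1
python3 -m pendant '[[[0,0,0.1,0,0,0],[-0.06,-0.08,0.02,0,0,0],[-0.1,-0.1,0,0,0,0],[-0.1,-0.1,0,0,0,0],[-0.05,-0.1,0,0,0,0]]]'
python3 -m pendant '[[[0,0,0,0,0,0],[0,0,0,0,0,0]]]'
python3 - <<'E'
from h import *
s=readout.read_state();p=s["eef_pos"]; print(p,s["contact_force"])
shot("side","s23");im=cv2.imread("pics/s23.png"); cv2.imwrite("pics/s23d.png",cv2.resize(im[150:265,300:380],None,fx=5,fy=5,interpolation=cv2.INTER_NEAREST))
shot("top","t23")
E
```

```text
time: 37.0
eef_pos: [0.6258, -0.0044, 0.3841]
eef_rot: [-90.4, 0.0, -90.1]
contact_force: [-0.3, -0.6, -0.4]
width: 0.733
time: 37.62
eef_pos: [0.4816, -0.1835, 0.4475]
eef_rot: [-89.9, -0.0, -90.1]
contact_force: [1.5, -0.7, -0.4]
width: 0.996
time: 37.88
eef_pos: [0.4836, -0.1828, 0.4471]
eef_rot: [-89.9, 0.0, -90.2]
contact_force: [0.6, -0.9, -0.4]
width: 0.999
[ 0.48359205 -0.18276231  0.44707943] [ 0.62825638 -0.85696964 -0.38824933]
```

View pics/s23d.png

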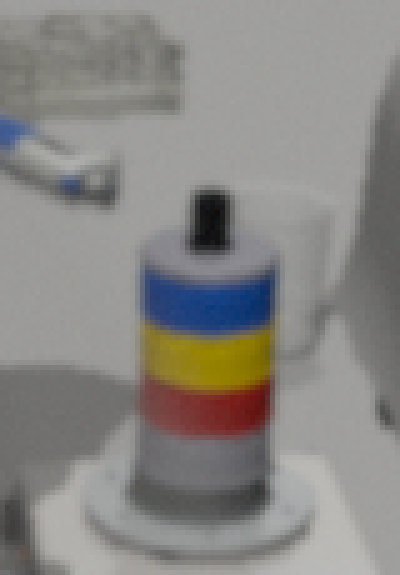

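View pics/t23.png

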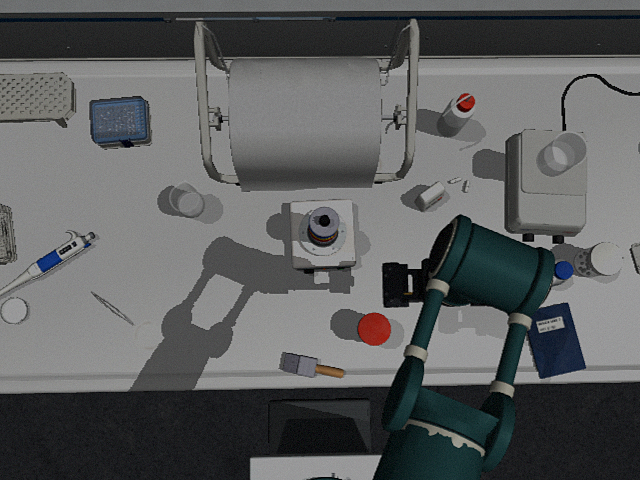

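View pics/s23.png

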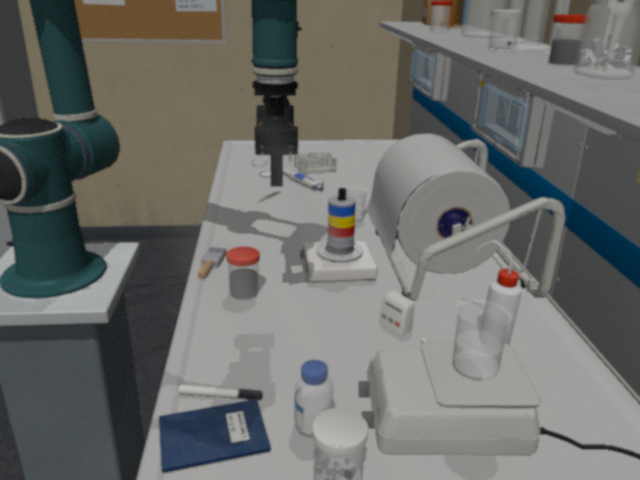

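```bash
python3 - <<'E'
from h import *
print(proj("side",(.628,-.004,.193)),"seen ~(342,188.5)")
a=cv2.imread("pics/top0.png").astype(int);b=cv2.imread("pics/t23.png").astype(int)
for n,(x0,x1,y0,y1) in {"jar":(358,392,312,346),"beaker":(165,208,180,220),"timer":(415,448,178,213)}.items(): print(n,abs(a-b)[y0:y1,x0:x1].mean().round(1))
print(order.finish_job())
E
```

```text
[343.03969975 187.73158213] seen ~(342,188.5)
jar 11.6
beaker 14.9
timer 15.2
the job is handed in; nothing more can be done
None
```

```bash
python3 - <<'E'
from h import *
a=cv2.imread("pics/top0.png");b=cv2.imread("pics/t23.png")
print("bare bench",abs(a.astype(int)-b)[190:230,60:120].mean())
g=[cv2.GaussianBlur(cv2.cvtColor(i,cv2.COLOR_BGR2GRAY),(0,0),1).astype(np.float32) for i in(a,b)]
for n,(x0,x1,y0,y1) in {"jar":(350,398,305,350),"beaker":(165,210,178,220),"timer":(413,450,176,215),"drum":(230,380,60,190)}.items():
    t=g[0][y0:y1,x0:x1]; r=cv2.matchTemplate(g[1][y0-5:y1+5,x0-5:x1+5],t,cv2.TM_CCOEFF_NORMED); _,m,_,l=cv2.minMaxLoc(r); print(n,"shift px",np.array(l)-5,round(m,3))
E
```

```text
bare bench 17.61638888888889
jar shift px [0 1] 0.936
beaker shift px [0 0] 0.999
timer shift px [0 0] 0.999
drum shift px [0 0] 0.999
```

```bash
python3 - <<'E'
from h import *
for f in("top0","t15","t23","side0","s23"):
    h=cv2.cvtColor(cv2.imread(f"pics/{f}.png"),cv2.COLOR_BGR2HSV);H,S,V=cv2.split(h);m=((H<8)|(H>172))&(S>120)
    b=np.zeros_like(m); 
    if f[0]=="t": b[300:355,340:410]=1
    else: b[240:275,220:268]=1
    print(f,[np.round(e[0],1) for e in ell(m&b)])
E
```

```text
top0 [array([374. , 328.7])]
t15 [array([373.9, 328.7])]
t23 [array([374. , 328.7])]
side0 [array([242.7, 255.6])]
s23 [array([242.4, 255.9])]
```

The sieve shaker is ready and I've handed the job in at about 38 s of the 128 s. The pan sits in the shaker's ring, with the fine red, medium yellow and coarse blue sieves stacked on it in that order, and the lid on top.

**Seating:** Each part met its support within about 1 mm of its computed seated height, with 6 to 10 N of contact. The last side picture shows level, even seams. The lid knob is within about 1 px of where a closed stack should put it.

**Bystanders:** The jar, beaker and timer have not moved. One check disagreed: image matching showed a 1 px shift for the jar, but the arm's shadow fell across it in that picture. Locating the jar's red lid directly in both views put it in the same place to within 0.3 px, so I take the jar as unmoved. I ran these image-matching and lid checks after handing in, on pictures taken just before.

**Grips:** I released and re-gripped the red sieve once because the first grip was too high. I held the blue one about 5 mm higher than the others. Both still seated fully.

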